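# Find and dot the high spots of cast wheels

### The job

Lift the blue cast wheels out of the green mould and check them one at a time on the run-out gauge, in the mould's order (front-left cavity, front-right, back-left, back-right; some are empty): set the wheel on the spindle, slide the indicator up to its stop so that its sprung plunger presses on the rim, turn the wheel with the crank to find the high spot, stop with the high spot at the plunger and press the yellow marker down to dot it there, and nowhere else on the wheel. Then slide the indicator back and lay the wheel flat in a bay of its own in the grey tray. Finish with the indicator slid back, and leave the other things on the bench where they are.

Things in the scene. Friction and masses are not known exactly. Their poses are not given: they have to be found in the camera images.
- wheel_1: Blue cast wheel, in the mould's front-left (-x, +y) cavity at the start, or absent. Disc 80 mm across, 20 thick, flat; round hub boss on top to grip, 24 mm across, top 42 mm above the underside; below it a blind socket 16 mm wide, 11 deep. 0.2 kg. Origin: hub axis at the underside, z up. x and y bear no mark.
- wheel_2: Blue cast wheel, in the mould's front-right (-x, -y) cavity at the start, or absent. Like wheel_1. In all four the hub is 3 mm off the disc's centre, so turned about the hub the rim runs out: its high spot is 43 mm from the hub axis, the low spot across from it 37 mm. Where the high spot lies differs from wheel to wheel and cannot be told from its pose.
- wheel_3: Blue cast wheel, in the mould's back-left (+x, +y) cavity at the start, or absent. Like wheel_1 and wheel_2.
- wheel_4: Blue cast wheel, in the mould's back-right (+x, -y) cavity at the start, or absent. Like wheel_1 and wheel_2.
- mould: Lime-green open mould, a fixed block 210 x 210 mm, 30 mm high, with four round cavities 89 mm across, 14 mm deep, centred 49 mm from the block's centre in x and y. A wheel stands loose on the cavity floor, 16 mm above the bench, with 1.5 to 7 mm of play; its boss stands 28 mm proud. Origin: centre of the underside; front is -x, towards the robot; left is +y.
- gauge: Run-out gauge, fixed: aluminium base 260 x 220 mm with a spindle plate, a crank beside it and a plunger indicator on a slide. Origin: centre of the base's underside. The plunger lies along x, points to -x and touches the side of the wheel that faces the gauge's +x. Spindle axis at (-70, +45) mm, crank axis at (-30, -65) mm in this frame.
- spindle_post (a point): On the spindle's axis, level with the tops of the six rubber pads on its plate (60 mm across), 45 mm above the bench; z up. A polished post, 15.4 mm across, tapered above to 8 mm, 9 mm high, enters the wheel's socket and centres it. A seated wheel has its origin here, rests by its own weight and turns with the plate by friction.
- crank (a joint): Crank angle in rad, unlimited, growing anticlockwise seen from above; at 0 the crank arm points along the gauge's +x. A belt turns the spindle plate 1:1 with it, the same way. Light: about 0.02 N m; it stays where it is left.
- crank_knob (a point): Centre of the top end of the crank's red, freely revolving upright grip, 15 mm across and 46 mm tall (its foot is 57 mm, its top 103 mm above the bench), 34 mm from the crank's axis.
- carriage (a joint): Position of the slide that carries the indicator and the marker, in m: 0 is fully back, 0.035 fully up against the front stop (0 to 0.003 at the start). It rubs with about 3 N and stays where it is left. Slid back, the plunger and the marker are 10 mm or more clear of a seated wheel; at the stop a seated wheel presses the plunger 2 to 10 mm in.
- carriage_knob (a point): Centre of the top end of the orange upright knob at the rear of the indicator's slide, 15 mm across below and 18 mm at the top 10 mm; its foot is 32 mm, its top 102 mm above the bench. Push or pull it along the gauge's x to move the slide (-x is towards the wheel).
- needle (a joint): The indicator's reading: the red needle on the white dial (45 mm across, facing up), in rad, 0.5 rad per mm that the sprung plunger is pressed in, 0 when free; it points to the wheel at 0 and turns clockwise seen from above. Highest where the rim's high spot is at the plunger (3 rad more than at the low spot).
- plunger: The indicator's sprung plunger, a steel rod with a round tip, level with the rim of a seated wheel. 0.25 N when free, rising by 0.06 N per mm; slippery; 12 mm of travel. Origin inside the dial's body, z up.
- marker: Yellow sprung marker, upright in a black sleeve on the slide; with the slide at its stop it stands over the wheel's rim, on the line of the plunger. Its round cap is 19 mm across. Pushed down 8 mm to its stop (1.2 N, rising to 6 N) its soft white nib dots the rim; it springs back. Origin on its axis, 20 mm below the cap's top.
- marker_cap (a point): Centre of the top of the marker's cap, 111 mm above the bench when free.
- plunger_tip (a point): The plunger's round tip, 8 mm across, on the gauge's line through the spindle's axis, 60 mm above the bench, level with the rim of a seated wheel.
- tray: Grey tray, loose, 0.9 kg, 210 x 210 mm, 26 mm high, walls and floor 4 mm, divided crosswise into four bays about 99 mm square whose centres lie 51 mm from the tray's centre in x and in y; the dividers are 19 mm high. Origin: centre of the underside, z up; its +x side has an orange edge. A wheel lying in a bay has its origin 4 mm above the tray's.
- tyre: Bystander: a small printed blue tyre ring, 68 mm across, 22 mm high.
- digger: Bystander: a grey printed toy digger, 60 mm long, 40 mm high.
- pick: Bystander: a flat grey round print, 60 mm across, 6 mm high.
- caliper: Bystander: a digital caliper, 200 mm long, 14 mm high.
- screwdriver: Bystander: a screwdriver.
- cup: Bystander: a white plastic cup, 72 mm across, 85 mm high.
- resin: Bystander: a grey bottle, 64 mm across, 150 mm high.
There are look-alikes about, which are no part of the job. What is shaped like the wheel_3 but pink or white is not meant.

How it is judged (in metres and radians):
On the way, in this order (a step that is already met when the one before it is completed fails the run):
1. the wheel from the mould's front-left cavity (if there is one) sits on the gauge's spindle with the plunger pressed on its high spot (within about 25 degrees) and the marker pressed down onto its rim (z of wheel_1 in the frame of gauge between 0.042 and 0.048 m and contact force between wheel_1 and plunger above 0.3 N and horizontal distance between wheel_1 and plunger_tip above 0.0427 m and contact force between wheel_1 and marker above 0.4 N), for 0.1 s.
2. the wheel from the mould's front-right cavity (if there is one) sits on the gauge's spindle with the plunger pressed on its high spot (within about 25 degrees) and the marker pressed down onto its rim (z of wheel_2 in the frame of gauge between 0.042 and 0.048 m and contact force between wheel_2 and plunger above 0.3 N and horizontal distance between wheel_2 and plunger_tip above 0.0427 m and contact force between wheel_2 and marker above 0.4 N), for 0.1 s.
3. the wheel from the mould's back-left cavity (if there is one) sits on the gauge's spindle with the plunger pressed on its high spot (within about 25 degrees) and the marker pressed down onto its rim (z of wheel_3 in the frame of gauge between 0.042 and 0.048 m and contact force between wheel_3 and plunger above 0.3 N and horizontal distance between wheel_3 and plunger_tip above 0.0427 m and contact force between wheel_3 and marker above 0.4 N), for 0.1 s.
4. the wheel from the mould's back-right cavity (if there is one) sits on the gauge's spindle with the plunger pressed on its high spot (within about 25 degrees) and the marker pressed down onto its rim (z of wheel_4 in the frame of gauge between 0.042 and 0.048 m and contact force between wheel_4 and plunger above 0.3 N and horizontal distance between wheel_4 and plunger_tip above 0.0427 m and contact force between wheel_4 and marker above 0.4 N), for 0.1 s.
At the end, for the whole second after the job is handed in: every wheel present lies flat on the floor of the tray, at rest; the indicator is slid back to within 4 mm (x of wheel_1 in the frame of tray between -0.095 and 0.095 m and y of wheel_1 in the frame of tray between -0.095 and 0.095 m and z of wheel_1 in the frame of tray between 0 and 0.009 m and angle between each of wheel_1, wheel_2, wheel_3, wheel_4's own z axis and vertical below 0.08 rad and linear speed of each of wheel_1, wheel_2, wheel_3, wheel_4 below 0.02 m/s and x of wheel_2 in the frame of tray between -0.095 and 0.095 m and y of wheel_2 in the frame of tray between -0.095 and 0.095 m and z of wheel_2 in the frame of tray between 0 and 0.009 m and x of wheel_3 in the frame of tray between -0.095 and 0.095 m and y of wheel_3 in the frame of tray between -0.095 and 0.095 m and z of wheel_3 in the frame of tray between 0 and 0.009 m and x of wheel_4 in the frame of tray between -0.095 and 0.095 m and y of wheel_4 in the frame of tray between -0.095 and 0.095 m and z of wheel_4 in the frame of tray between 0 and 0.009 m and value of joint carriage below 0.004 m and angle between tray's own z axis and vertical below 0.05 rad); the robot touches nothing.
It fails at once if the marker is pressed onto a wheel on the spindle with the plunger well off its high spot (more than about 70 degrees) ((z of wheel_1 in the frame of gauge between 0.042 and 0.048 m and horizontal distance between wheel_1 and plunger_tip below 0.041 m and contact force between wheel_1 and marker above 0.4 N) or (z of wheel_2 in the frame of gauge between 0.042 and 0.048 m and horizontal distance between wheel_2 and plunger_tip below 0.041 m and contact force between wheel_2 and marker above 0.4 N) or (z of wheel_3 in the frame of gauge between 0.042 and 0.048 m and horizontal distance between wheel_3 and plunger_tip below 0.041 m and contact force between wheel_3 and marker above 0.4 N) or (z of wheel_4 in the frame of gauge between 0.042 and 0.048 m and horizontal distance between wheel_4 and plunger_tip below 0.041 m and contact force between wheel_4 and marker above 0.4 N)).
It fails at once if one of the other things on the bench is pushed more than 40 mm from its place (distance of any of tyre, digger, pick, caliper, screwdriver, cup, resin from where it was at the start of the episode above 0.04 m).
It fails at once if the cup or the bottle is knocked over (angle between any of cup, resin's own z axis and vertical above 0.5 rad).
Of wheel_1, wheel_2, wheel_3, wheel_4 only 2 to 3 are there at a start; the rules pass over those that are not, and their reading is None.
At some moment in a run one of tray may be knocked a few centimetres aside while the robot is not near it.
Once in a run the grip may slacken for a moment while it holds something.
It also fails if it takes over 210 s, if anything falls off the work surface, if the arm or the gripper's body presses on something with over 40 N, if the wrist force passes 120 N, or if a joint passes its speed limit or range.

### The arm

A 7-joint arm with a two-finger parallel gripper is mounted at the origin on the work surface. World frame = base frame: x ahead of the robot, y to its left, z up, the work surface at z = 0. Lengths are in mm, angles in rad, forces in N, time in s.
With the tool pointing down it reaches from about 400 to 875 mm from the base axis. Payload 4.4 kg.
Tool frame: the origin (TCP) lies midway between the tips of the shut fingers; the grasp point (between the pads) lies 19 mm behind it; z points along the fingers, y is the line along which they close (so a half turn about z gives the same grasp; the last joint's range is limited). The gripper opens to 85 mm and grips with 20 to 120 N. Pads are 22 mm wide; open, the fingers measure 114 mm over their backs; the gripper's body (76 mm by 85 mm) begins 54 mm behind the grasp point. The pads swing forward as they close: fully open they stand 13 mm farther back than shut.
Start: joints at [-1.275, 0.628, 0.038, 1.517, -0.027, 0.996, -0.02], TCP at [230.05, 607.943, 231.313] pointing down, gripper open.
Joint ranges: [-3.06, 3.06], [-0.37, 2.12], [-1.25, 1.32], [0.18, 2.47], [-1.1, 4.24], [0.23, 1.98], [-2.94, 2.94]. Speed limits (rad/s): [2.57, 2.57, 3.14, 3.14, 3.14, 3.14, 3.14].

### API

Orientations are given as [roll, pitch, yaw] about the fixed x, y, z axes, in that order (R = Rz(yaw) Ry(pitch) Rx(roll)).
In Python, from cell import ctrl, get_image, get_calibration gives the robot as it stands.
- The arm moves only by the shell command python3 -m creep 'ROWS'. ROWS is JSON, a list of rows, each an object of numbers: "dx", "dy", "dz": the shift along the world's x, y, z normalised to -1 to 1, where 1 is 0.4 m; "rx", "ry", "rz": the turn, a rotation vector about the world's x, y, z normalised to -1 to 1, where 1 is 2 pi rad; "grip": the closure, from -1 (fully open) to 1 (shut). A call has exactly 5 rows; each row is the pose to reach, as a shift and turn from the pose commanded when the call began, turning the shorter way round; what a row does not reach only later rows make up. A row lasts 1/8 s, in which the tool goes at most 62.5 mm and 10.7 degrees, less where a joint would pass 70% of its speed; a pose out of reach is approached as far as the arm can. A call with a number of a shift or a turn outside -1 to 1 is refused whole. A call with a gripper value outside its range is refused whole. The fingers move at their own pace and stop on an object; the grip force is fixed at half the most. Time passes only in rows, so rows that repeat a pose let the fingers close, or fill a call up. It gives the time, the measured TCP pose, the force, the opening and the grip force at its end, in the units of the state.
- ctrl.read_state(): the state, without advancing time (a new reading comes with each control period).
- get_image(name): name is "scene" or "side" or "wrist"; returns the picture (384x512x3 uint8, red, green, blue); there is no depth.
- get_calibration(name): a dict with "mtx" (3x3 intrinsics, pixels), "world_from_camera" (4x4, takes a point from camera to world coordinates). Camera axes: x right, y down, z forward; pixel columns grow to the right and rows downward; lengths in mm; the calibration is good to about 2 mm. The wrist camera is an equidistant fisheye: a pixel r from the principal point sees the ray r / f radians off the axis. A picture is of the moment at which its call begins: read the wrist's pose just before it. get_calibration takes no time and is no camera call; for the wrist camera it gives the pose at the moment of the call.
- ctrl.finish_job(): hands the job in; it is judged then, once.
The state is a dict: "clock": time; "qpos": joint angles; "qd": joint speeds; "tau": joint torques, N m; "eef_pos": TCP position; "tool_rot": TCP orientation; "force": force on the tool from outside, world axes, zero at the start; "torque": the same for the moment, N m; "width": finger opening in mm; "gripper_force": force on a finger pad.
Only numpy, scipy, OpenCV 4.12 (cv2) and the standard library are available. Lean on these libraries where they do the work, as an engineer would, in place of code of your own. Each camera call takes 0.05 s, during which the arm holds its last target. There are 200 camera calls.

## Working session

There is one attempt and no reset: what is moved stays moved. The work goes in short steps, Python scripts to look and compute and a shell command to move; the robot and the scene stay as the last step left them, time stands still between calls to the robot, and variables do not carry over. Pictures are saved under pics/ and viewed, at most 14 in all, crops included, and the job is handed in when it is done.

```bash
ls; mkdir -p pics; python3 - <<'E'
from cell import ctrl,get_image,get_calibration
import cv2,numpy as np
np.set_printoptions(suppress=True,precision=3)
for n in("scene","side","wrist"):
    c=get_calibration(n);print(n,np.array(c["mtx"]).tolist(),np.array(c["world_from_camera"]).round(3).tolist())
    im=get_image(n);np.save(f"pics/{n}0.npy",im)
    cv2.imwrite(f"pics/{n}0.png",cv2.cvtColor(im,cv2.COLOR_RGB2BGR))
print(ctrl.read_state())
E
```

```text
pics
scene [[359.64119921838795, 0.0, 251.00322644667327], [0.0, 359.64119921838795, 186.48567684407735], [0.0, 0.0, 1.0]] [[-0.779, 0.381, -0.498, 1024.283], [0.627, 0.491, -0.604, 784.94], [0.014, -0.783, -0.621, 809.985], [0.0, 0.0, 0.0, 1.0]]
side [[390.38486504827813, 0.0, 252.8006228113479], [0.0, 390.38486504827813, 188.0305652617011], [0.0, 0.0, 1.0]] [[-0.974, -0.123, 0.193, 215.412], [-0.228, 0.572, -0.788, 1130.865], [-0.013, -0.811, -0.584, 840.882], [0.0, 0.0, 0.0, 1.0]]
wrist [[297.3186396354542, 0.0, 254.41342437005937], [0.0, 297.3186396354542, 189.64976156912712], [0.0, 0.0, 1.0]] [[0.355, 0.893, 0.279, 158.515], [0.935, -0.338, -0.107, 636.065], [-0.001, 0.298, -0.954, 373.967], [0.0, 0.0, 0.0, 1.0]]
{'clock': 0.15, 'qpos': array([-1.275,  0.629,  0.038,  1.518, -0.027,  0.996, -0.02 ]), 'qd': array([ 0.001, -0.003, -0.   , -0.004, -0.001, -0.   , -0.   ]), 'tau': array([  0.001, -56.38 ,   1.228, -19.365,   0.011,   0.007,  -0.   ]), 'eef_pos': array([229.858, 607.492, 230.606]), 'tool_rot': array([-3.14, -0.  ,  2.78]), 'force': array([ 0.213,  0.167, -0.299]), 'torque': array([ 0.009,  0.014, -0.035]), 'gripper_force': 0.0, 'width': 85.44218001738747}
```

View pics/scene0.png

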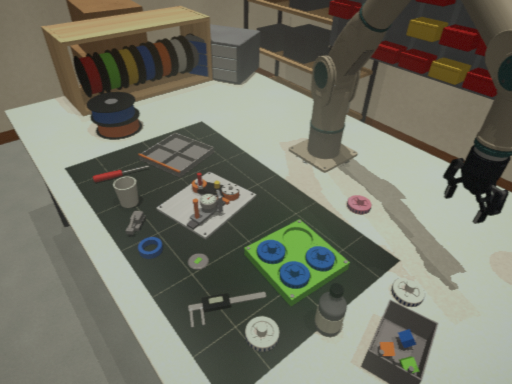

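View pics/side0.png

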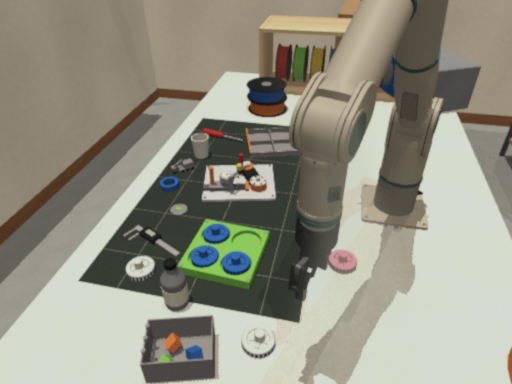

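```bash
cat > h.py <<'E'
from cell import ctrl,get_image,get_calibration
import cv2,numpy as np
np.set_printoptions(suppress=True,precision=2)
def ray(n,uv,c=None):
    c=c or get_calibration(n);K=np.array(c["mtx"]);T=np.array(c["world_from_camera"])
    x=(uv[0]-K[0,2])/K[0,0];y=(uv[1]-K[1,2])/K[1,1]
    if n=="wrist":
        r=np.hypot(x,y)+1e-12;d=np.array([x/r*np.sin(r),y/r*np.sin(r),np.cos(r)])
    else:d=np.array([x,y,1.])
    return T[:3,3],T[:3,:3]@(d/np.linalg.norm(d))
def atz(n,uv,z,c=None):
    o,d=ray(n,uv,c);return (o+d*(z-o[2])/d[2])
def tri(rays):
    A=0;b=0
    for o,d in rays:
        P=np.eye(3)-np.outer(d,d);A=A+P;b=b+P@o
    p=np.linalg.solve(A,b);return p,[np.linalg.norm((np.eye(3)-np.outer(d,d))@(p-o)) for o,d in rays]
def proj(n,p,c=None):
    c=c or get_calibration(n);K=np.array(c["mtx"]);T=np.array(c["world_from_camera"])
    q=T[:3,:3].T@(np.array(p,float)-T[:3,3])
    if n=="wrist":
        r=np.hypot(*q[:2])+1e-12;t=np.arctan2(r,q[2]);q=np.array([q[0]/r*t,q[1]/r*t,1])
    else:q=q/q[2]
    return np.array([K[0,0]*q[0]+K[0,2],K[1,1]*q[1]+K[1,2]])
def shot(n,name):
    c=get_calibration(n);im=cv2.cvtColor(get_image(n),cv2.COLOR_RGB2BGR)
    cv2.imwrite(f"pics/{name}.png",im);np.save(f"pics/{name}.npy",np.array([c["mtx"],np.array(c["world_from_camera"])[:3,:3],np.r_[[np.array(c["world_from_camera"])[:3,3]],np.zeros((2,3))]]))
    return im,c
def load(name):
    a=np.load(f"pics/{name}.npy");T=np.eye(4);T[:3,:3]=a[1];T[:3,3]=a[2][0]
    return cv2.imread(f"pics/{name}.png"),dict(mtx=a[0],world_from_camera=T)
def crop(name,out,x0,y0,x1,y1,k):
    im=cv2.imread(f"pics/{name}.png")[y0:y1,x0:x1];cv2.imwrite(f"pics/{out}.png",cv2.resize(im,None,fx=k,fy=k,interpolation=cv2.INTER_CUBIC))
E
python3 - <<'E'
from h import *
for nm,s,d in [("mould centre",(297,259),(227,252)),("wheelA",(271,251),(216,233)),("B",(321,258),(237,262)),("C",(294,273),(204,256)),("gaugeC",(207,203),(239,182)),("tray",(177,152),(272,140))]:
    p,e=tri([ray("scene",s),ray("side",d)]);print(nm,p,e)
crop("scene0","g0",60,110,360,310,2.6)
# pixel directions
E
```

```text
mould centre [489.1  347.63  13.01] [np.float64(1.4147419248407174), np.float64(1.414741924840714)]
wheelA [539.14 291.41  30.11] [np.float64(0.2344710530192751), np.float64(0.2344710530192523)]
B [444.94 395.92  30.27] [np.float64(1.6356122153742825), np.float64(1.6356122153744523)]
C [543.12 389.83  30.37] [np.float64(1.5661761564623964), np.float64(1.5661761564624013)]
gaugeC [551.01 -23.66   2.8 ] [np.float64(1.5670837575999879), np.float64(1.5670837575999501)]
tray [ 485.46 -337.55   20.84] [np.float64(0.6750091731867561), np.float64(0.6750091731869753)]
```

View pics/g0.png

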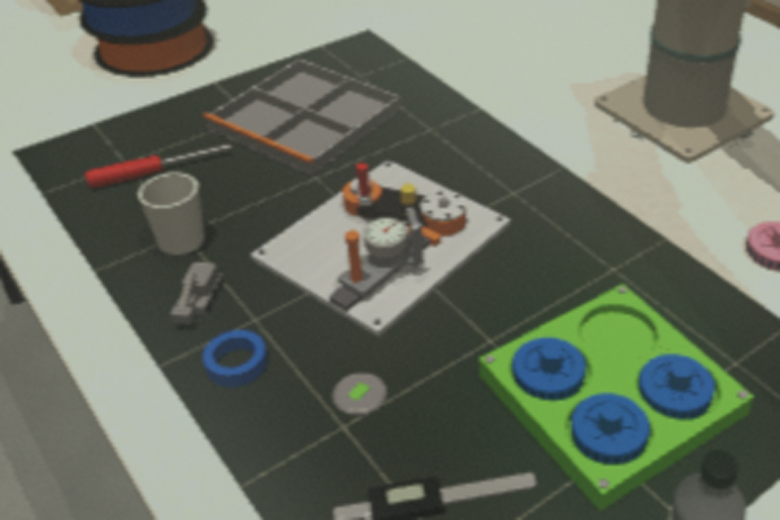

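```bash
R='{"dx":0.65,"dy":-0.65,"dz":0.2,"rz":0.058,"grip":-1}'
python3 -m creep '[{"dx":0.65,"dy":-0.65,"dz":0.2,"rz":0.058,"grip":-1},{"dx":0.65,"dy":-0.65,"dz":0.2,"rz":0.058,"grip":-1},{"dx":0.65,"dy":-0.65,"dz":0.2,"rz":0.058,"grip":-1},{"dx":0.65,"dy":-0.65,"dz":0.2,"rz":0.058,"grip":-1},{"dx":0.65,"dy":-0.65,"dz":0.2,"rz":0.058,"grip":-1}]'
python3 -m creep '[{"dx":0,"dy":0},{"dx":0,"dy":0},{"dx":0,"dy":0},{"dx":0,"dy":0},{"dx":0,"dy":0}]'
python3 -c "
from h import *
shot('wrist','w1');s=ctrl.read_state();print(s['eef_pos'],s['tool_rot'],s['clock'],s['qpos'],s['width'])"
```

```text
[229.93 607.62 230.76] [-3.14  0.    2.78] 0.2 [-1.27  0.63  0.04  1.52 -0.03  1.   -0.02] 85.4030025285113$[0]: bad value
$[0]: bad value
```

```bash

python3 -m creep '[{"dx":0.65,"dy":-0.65,"dz":0.2,"rx":0,"ry":0,"rz":0.058,"grip":-1},{"dx":0.65,"dy":-0.65,"dz":0.2,"rx":0,"ry":0,"rz":0.058,"grip":-1},{"dx":0.65,"dy":-0.65,"dz":0.2,"rx":0,"ry":0,"rz":0.058,"grip":-1},{"dx":0.65,"dy":-0.65,"dz":0.2,"rx":0,"ry":0,"rz":0.058,"grip":-1},{"dx":0.65,"dy":-0.65,"dz":0.2,"rx":0,"ry":0,"rz":0.058,"grip":-1}]'; python3 -m creep --help | head -30
```

```text
clock: 0.82
eef_pos: [447.2, 390.4, 298.2]
tool_rot: [3.142, -0.0, -3.139]
force: [1.1, 0.8, 1.3]
width: 85.6
gripper_force: 0.0invalid input: not JSON, or not a number
```

```bash

python3 -m creep '[{"dx":0.08,"dy":-0.1,"dz":0.05,"rx":0,"ry":0,"rz":0,"grip":-1},{"dx":0.08,"dy":-0.1,"dz":0.05,"rx":0,"ry":0,"rz":0,"grip":-1},{"dx":0.08,"dy":-0.1,"dz":0.05,"rx":0,"ry":0,"rz":0,"grip":-1},{"dx":0.08,"dy":-0.1,"dz":0.05,"rx":0,"ry":0,"rz":0,"grip":-1},{"dx":0.08,"dy":-0.1,"dz":0.05,"rx":0,"ry":0,"rz":0,"grip":-1}]'
python3 -c "
from h import *
shot('wrist','w1');s=ctrl.read_state();print(s['eef_pos'],s['tool_rot'],s['clock'],s['qpos'],s['width'])"
python3 -m creep '[{"dx":0.05,"dy":-0.9,"dz":0.0,"rx":0,"ry":0,"rz":0,"grip":-1},{"dx":0.05,"dy":-0.9,"dz":0.0,"rx":0,"ry":0,"rz":0,"grip":-1},{"dx":0.05,"dy":-0.9,"dz":0.0,"rx":0,"ry":0,"rz":0,"grip":-1},{"dx":0.05,"dy":-0.9,"dz":0.0,"rx":0,"ry":0,"rz":0,"grip":-1},{"dx":0.05,"dy":-0.9,"dz":0.0,"rx":0,"ry":0,"rz":0,"grip":-1}]'
python3 -m creep '[{"dx":0,"dy":-0.06,"dz":0.0,"rx":0,"ry":0,"rz":0,"grip":-1},{"dx":0,"dy":-0.06,"dz":0.0,"rx":0,"ry":0,"rz":0,"grip":-1},{"dx":0,"dy":-0.06,"dz":0.0,"rx":0,"ry":0,"rz":0,"grip":-1},{"dx":0,"dy":-0.06,"dz":0.0,"rx":0,"ry":0,"rz":0,"grip":-1},{"dx":0,"dy":-0.06,"dz":0.0,"rx":0,"ry":0,"rz":0,"grip":-1}]'
python3 -c "
from h import *
shot('wrist','w2');shot('scene','s2');s=ctrl.read_state();print(s['eef_pos'],s['tool_rot'],s['clock'],s['qpos'],s['width'])
a=cv2.imread('pics/w1.png');b=cv2.imread('pics/w2.png');cv2.imwrite('pics/w12.png',np.vstack([a[:300],b[:300]]))"
```

```text
clock: 1.45
eef_pos: [476.8, 353.1, 317.3]
tool_rot: [-3.141, -0.001, -3.137]
force: [-0.3, -0.4, -0.2]
width: 85.0
gripper_force: 0.0
[477.07 352.93 317.37] [-3.14 -0.   -3.14] 1.5 [-0.66  0.46 -0.04  1.56  0.02  1.11  0.87] 85.19833777148996
clock: 2.12
eef_pos: [495.2, 38.6, 317.9]
tool_rot: [3.141, 0.001, -3.138]
force: [0.1, -0.7, 0.4]
width: 85.4
gripper_force: 0.0
clock: 2.75
eef_pos: [495.3, 17.2, 317.7]
tool_rot: [3.141, -0.0, -3.137]
force: [-1.0, 0.7, 0.3]
width: 85.4
gripper_force: 0.0
[495.3  16.7 317.7] [ 3.14 -0.   -3.14] 2.85 [-0.12  0.31  0.04  1.82 -0.02  1.02  1.5 ] 85.8141919133398
```

View pics/w12.png

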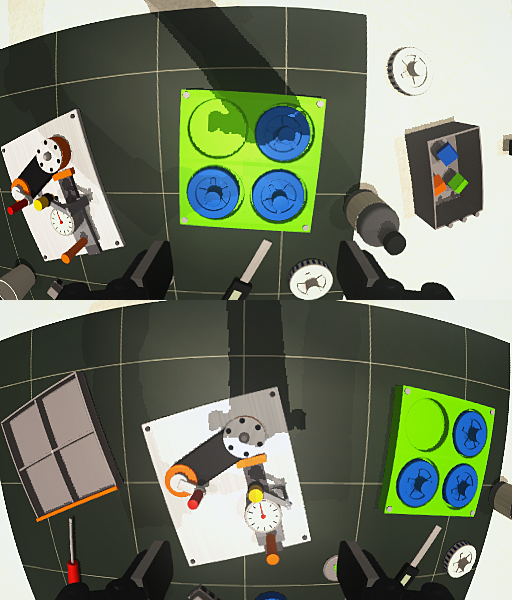

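```bash
python3 -c "
from h import *
crop('w2','g2',135,75,335,275,3)
im,c=load('w2')
for n,uv,z in [('spindle',(245,137),54),('crankknob',(193,203),103),('carknob',(273,259),102),('cap',(255,195),111),('dial',(263,216),90)]: print(n,atz('wrist',uv,z,c))
"
```

```text
spindle [470.58   5.78  54.  ]
crankknob [549.48 -60.81 103.  ]
carknob [632.53  45.28 102.  ]
cap [535.44  19.68 111.  ]
dial [572.25  30.7   90.  ]
```

View pics/g2.png

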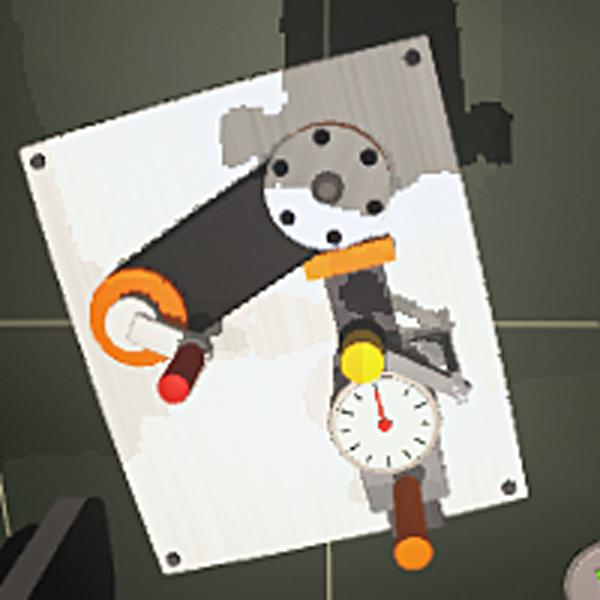

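```bash
cat > fit.py <<'E'
from h import *
from scipy.optimize import least_squares
im,c=load('w2')
f=lambda u,v:(135+u/3,75+v/3)
sc=[f(413,57),f(38,161),f(173,559),f(509,488)]
post,cap,kn=f(328,185),f(362,361),f(413,553)
def P(p,xl,yl,z):
    x,y,a=p[:3];return np.array([x+np.cos(a)*xl-np.sin(a)*yl,y+np.sin(a)*xl+np.cos(a)*yl,z])
def res(p):
    sx,sy,z,dc,dk=p[3:]
    m=[(sc[0],-sx,sy,z),(sc[1],-sx,-sy,z),(sc[2],sx,-sy,z),(sc[3],sx,sy,z),(post,-70,45,54),(cap,dc,45,111),(kn,dk,45,102)]
    return np.r_[np.concatenate([proj('wrist',P(p,a,b,z),c)-uv for uv,a,b,z in m]),(z-12)/10]
r=least_squares(res,[549,-21,.24,120,100,12,0,95])
print(r.x,np.abs(r.fun).max()); print('spindle',P(r.x,-70,45,45))
crop('w1','m1',175,80,335,240,3.7)
E
python3 fit.py
```

```text
[549.89 -21.93   0.25 118.96  99.1   18.21  -3.25  96.94] 0.6558783136096906
spindle [471.03   4.63  45.  ]
```

View pics/m1.png

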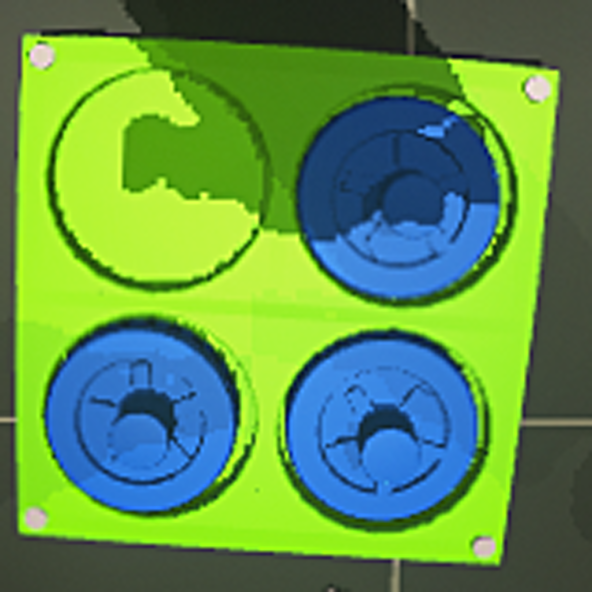

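```bash
python3 -c "
from h import *
im,c=load('w1')
f=lambda u,v:(175+u/3.7,80+v/3.7)
for n,uv in [('w1',f(412,198)),('w3',f(390,455)),('w4',f(139,440))]:
    p=atz('wrist',uv,58,c);print(n,p,proj('scene',p),proj('side',p))
S=np.array([atz('wrist',f(*q),30,c) for q in [(41,56),(537,89),(36,518),(484,547)]]);print(S,S.mean(0))
# enlarge other wrist view for height
crop('w2','m2',385,85,505,215,5)
crop('scene0','m3',240,215,355,300,5)
a=cv2.imread('pics/m2.png');b=cv2.imread('pics/m3.png');b=cv2.resize(b,None,fx=.99,fy=.99)
" 
```

```text
w1 [446.04 397.93  58.  ] [322.48 251.4 ] [235.78 255.97]
w3 [546.23 392.45  58.  ] [294.94 268.14] [202.08 249.05]
w4 [540.52 294.49  58.  ] [271.83 245.11] [214.59 226.81]
[[391.91 255.2   30.  ]
 [404.37 449.72  30.  ]
 [586.45 243.32  30.  ]
 [598.89 437.75  30.  ]] [495.41 346.5   30.  ]
```

View pics/m3.png

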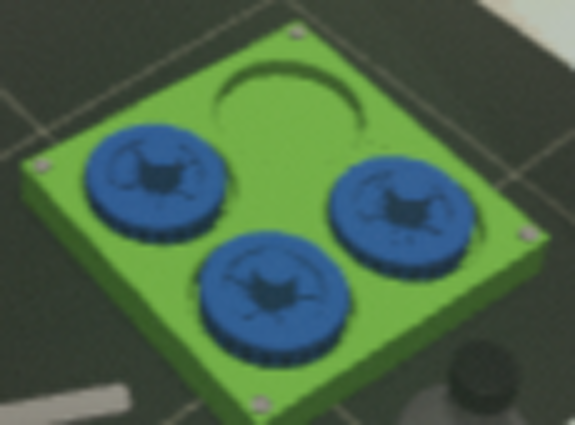

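```bash
python3 -c "
from h import *
im,c=load('w1');print('bottle',atz('wrist',(394,242),150,c))"
python3 -m creep '[{"dx":-0.122,"dy":0.95,"dz":-0.25,"rx":0,"ry":0,"rz":0.039,"grip":-0.2},{"dx":-0.122,"dy":0.95,"dz":-0.25,"rx":0,"ry":0,"rz":0.039,"grip":-0.2},{"dx":-0.122,"dy":0.95,"dz":-0.25,"rx":0,"ry":0,"rz":0.039,"grip":-0.2},{"dx":-0.122,"dy":0.95,"dz":-0.25,"rx":0,"ry":0,"rz":0.039,"grip":-0.2},{"dx":-0.122,"dy":0.95,"dz":-0.25,"rx":0,"ry":0,"rz":0.039,"grip":-0.2}]'
```

```text
bottle [566.62 532.79 150.  ]
clock: 3.48
eef_pos: [456.5, 318.0, 238.4]
tool_rot: [3.142, 0.001, -2.894]
force: [1.4, 0.0, -0.2]
width: 51.1
gripper_force: 0.0
```

```bash

python3 -m creep '[{"dx":-0.026,"dy":0.2,"dz":-0.22,"rx":0,"ry":0,"rz":0,"grip":-0.2},{"dx":-0.026,"dy":0.2,"dz":-0.22,"rx":0,"ry":0,"rz":0,"grip":-0.2},{"dx":-0.026,"dy":0.2,"dz":-0.22,"rx":0,"ry":0,"rz":0,"grip":-0.2},{"dx":-0.026,"dy":0.2,"dz":-0.22,"rx":0,"ry":0,"rz":0,"grip":-0.2},{"dx":-0.026,"dy":0.2,"dz":-0.22,"rx":0,"ry":0,"rz":0,"grip":-0.2}]'
python3 -c "
from h import *
im,c=shot('wrist','w3');print(ctrl.read_state()['eef_pos'],[proj('wrist',p,c) for p in [(446,398,58),(546,392.5,58),(540.5,294.5,58)]])"
```

```text
clock: 4.1
eef_pos: [447.9, 394.9, 152.3]
tool_rot: [3.141, 0.002, -2.896]
force: [0.5, -0.3, -0.8]
width: 51.0
gripper_force: 0.0
[447.85 395.   152.38] [array([256.75, 189.92]), array([225.98, 283.87]), array([130.47, 254.76])]
```

View pics/w3.png

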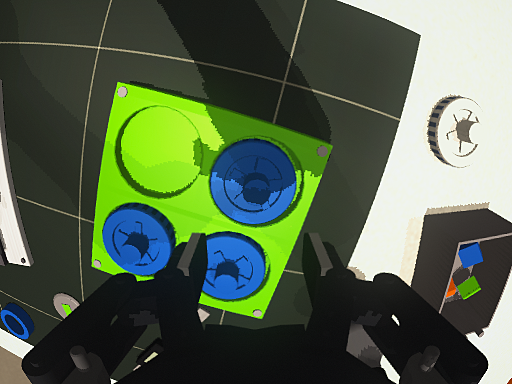

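```bash

python3 -m creep '[{"dx":-0.005,"dy":0.0075,"dz":-0.14,"rx":0,"ry":0,"rz":0,"grip":-0.2},{"dx":-0.005,"dy":0.0075,"dz":-0.2,"rx":0,"ry":0,"rz":0,"grip":-0.2},{"dx":-0.005,"dy":0.0075,"dz":-0.25,"rx":0,"ry":0,"rz":0,"grip":-0.2},{"dx":-0.005,"dy":0.0075,"dz":-0.283,"rx":0,"ry":0,"rz":0,"grip":-0.2},{"dx":-0.005,"dy":0.0075,"dz":-0.283,"rx":0,"ry":0,"rz":0,"grip":-0.2}]'
python3 -m creep '[{"dx":0,"dy":0,"dz":0,"rx":0,"ry":0,"rz":0,"grip":0.5},{"dx":0,"dy":0,"dz":0,"rx":0,"ry":0,"rz":0,"grip":1},{"dx":0,"dy":0,"dz":0,"rx":0,"ry":0,"rz":0,"grip":1},{"dx":0,"dy":0,"dz":0,"rx":0,"ry":0,"rz":0,"grip":1},{"dx":0,"dy":0,"dz":0,"rx":0,"ry":0,"rz":0,"grip":1}]'
```

```text
clock: 4.78
eef_pos: [444.6, 398.3, 37.6]
tool_rot: [-3.141, -0.0, -2.895]
force: [-0.4, -1.1, 0.4]
width: 51.4
gripper_force: 0.0
clock: 5.4
eef_pos: [445.2, 398.9, 39.0]
tool_rot: [3.141, 0.002, -2.894]
force: [-0.8, -2.0, 6.5]
width: 21.8
gripper_force: 58.6
```

```bash

python3 -m creep '[{"dx":0,"dy":0,"dz":0.05,"rx":0,"ry":0,"rz":0,"grip":1},{"dx":0,"dy":0,"dz":0.15,"rx":0,"ry":0,"rz":0,"grip":1},{"dx":0,"dy":0,"dz":0.28,"rx":0,"ry":0,"rz":0,"grip":1},{"dx":0.01,"dy":-0.1,"dz":0.35,"rx":0,"ry":0,"rz":0,"grip":1},{"dx":0.02,"dy":-0.22,"dz":0.37,"rx":0,"ry":0,"rz":0,"grip":1}]'
python3 -m creep '[{"dx":0.05,"dy":-0.77,"dz":0,"rx":0,"ry":0,"rz":0,"grip":1},{"dx":0.05,"dy":-0.77,"dz":0,"rx":0,"ry":0,"rz":0,"grip":1},{"dx":0.05,"dy":-0.77,"dz":0,"rx":0,"ry":0,"rz":0,"grip":1},{"dx":0.05,"dy":-0.77,"dz":0,"rx":0,"ry":0,"rz":0,"grip":1},{"dx":0.05,"dy":-0.77,"dz":0,"rx":0,"ry":0,"rz":0,"grip":1}]'
```

```text
clock: 6.02
eef_pos: [453.3, 311.8, 188.1]
tool_rot: [3.139, 0.005, -2.892]
force: [0.4, -1.4, -1.7]
width: 21.7
gripper_force: 59.1
clock: 6.65
eef_pos: [472.4, 0.9, 186.1]
tool_rot: [-3.141, 0.001, -2.894]
force: [1.3, -0.3, -1.8]
width: 21.8
gripper_force: 59.1
```

```bash

python3 -m creep '[{"dx":-0.004,"dy":0.008,"dz":-0.1,"rx":0,"ry":0,"rz":0,"grip":1},{"dx":-0.004,"dy":0.008,"dz":-0.15,"rx":0,"ry":0,"rz":0,"grip":1},{"dx":-0.004,"dy":0.008,"dz":-0.2,"rx":0,"ry":0,"rz":0,"grip":1},{"dx":-0.004,"dy":0.008,"dz":-0.225,"rx":0,"ry":0,"rz":0,"grip":1},{"dx":-0.004,"dy":0.008,"dz":-0.225,"rx":0,"ry":0,"rz":0,"grip":1}]'
python3 -c "
from h import *
im,c=shot('wrist','w4');a=shot('side','d4')[0];b=shot('scene','s4')[0]
s=ctrl.read_state();print(s['eef_pos'],s['force'])
k=lambda i,p:cv2.resize(i[p[1]-40:p[1]+40,p[0]-50:p[0]+50],None,fx=4,fy=4,interpolation=cv2.INTER_CUBIC)
q=(470.5,5,60);u=proj('scene',q).astype(int);v=proj('side',q).astype(int);print(u,v)
cv2.imwrite('pics/v4.png',np.hstack([k(b,u),k(a,v)]))
"
```

```text
clock: 7.28
eef_pos: [470.6, 6.2, 95.5]
tool_rot: [3.141, -0.001, -2.894]
force: [0.0, 0.1, -1.5]
width: 21.7
gripper_force: 59.1
[471.38   6.25  96.33] [-0.97  1.07 -1.79]
[230 184] [258 176]
```

View pics/v4.png

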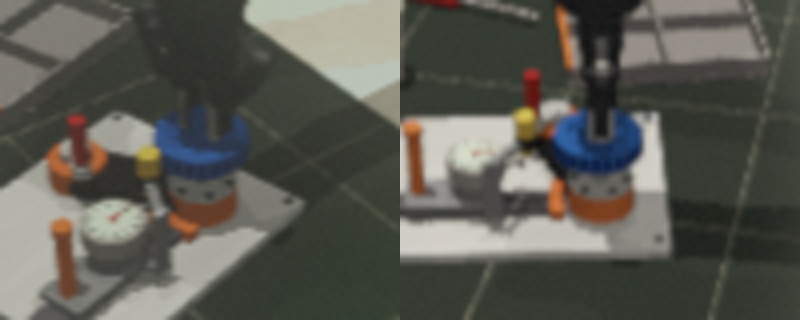

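```bash

python3 -m creep '[{"dx":-0.001,"dy":-0.003,"dz":-0.02,"rx":0,"ry":0,"rz":0,"grip":1},{"dx":-0.001,"dy":-0.003,"dz":-0.04,"rx":0,"ry":0,"rz":0,"grip":1},{"dx":-0.001,"dy":-0.003,"dz":-0.055,"rx":0,"ry":0,"rz":0,"grip":1},{"dx":-0.001,"dy":-0.003,"dz":-0.068,"rx":0,"ry":0,"rz":0,"grip":1},{"dx":-0.001,"dy":-0.003,"dz":-0.068,"rx":0,"ry":0,"rz":0,"grip":1}]'

```

```text
clock: 8.05
eef_pos: [469.8, 2.8, 67.9]
tool_rot: [-3.14, -0.002, -2.896]
force: [-0.4, -5.8, -2.7]
width: 21.8
gripper_force: 59.2
```

```bash

python3 -m creep '[{"dx":0,"dy":0,"dz":0,"rx":0,"ry":0,"rz":0,"grip":0},{"dx":0,"dy":0,"dz":0,"rx":0,"ry":0,"rz":0,"grip":-0.1},{"dx":0,"dy":0,"dz":0.04,"rx":0,"ry":0,"rz":0,"grip":-0.1},{"dx":0,"dy":0,"dz":0.14,"rx":0,"ry":0,"rz":0,"grip":-0.1},{"dx":0,"dy":0,"dz":0.27,"rx":0,"ry":0,"rz":0,"grip":-0.1}]'
python3 -m creep '[{"dx":0.15,"dy":0.03,"dz":0,"rx":0,"ry":0,"rz":0,"grip":0},{"dx":0.3,"dy":0.06,"dz":0,"rx":0,"ry":0,"rz":0,"grip":0},{"dx":0.405,"dy":0.105,"dz":0,"rx":0,"ry":0,"rz":0,"grip":0},{"dx":0.405,"dy":0.105,"dz":-0.1,"rx":0,"ry":0,"rz":0,"grip":0},{"dx":0.405,"dy":0.105,"dz":-0.12,"rx":0,"ry":0,"rz":0,"grip":0}]'
python3 -c "
from h import *
im,c=shot('wrist','w5');a=shot('side','d5')[0];b=shot('scene','s5')[0]
s=ctrl.read_state();print(s['eef_pos'],s['force'],proj('wrist',(632.6,45.5,102),c))
k=lambda i,p:cv2.resize(i[p[1]-40:p[1]+40,p[0]-50:p[0]+50],None,fx=4,fy=4,interpolation=cv2.INTER_CUBIC)
q=(500.5,5,60);u=proj('scene',q).astype(int);v=proj('side',q).astype(int)
cv2.imwrite('pics/v5.png',np.vstack([np.hstack([k(b,u),k(a,v)]),cv2.resize(im[100:300,120:400],(400,280))[:, :].repeat(1,1) if 0 else np.hstack([cv2.resize(im,(400,300)),np.zeros((300,400,3),np.uint8)])])[:600])
"
```

```text
clock: 8.68
eef_pos: [469.7, 5.4, 176.9]
tool_rot: [3.141, -0.002, -2.893]
force: [1.0, 0.3, 0.9]
width: 47.1
gripper_force: 0.0
clock: 9.3
eef_pos: [630.1, 47.3, 125.7]
tool_rot: [3.14, -0.006, -2.893]
force: [-0.3, -0.2, 0.4]
width: 42.8
gripper_force: 0.0
[632.06  46.76 128.78] [0.61 0.32 0.25] [248.23 229.47]
```

View pics/v5.png

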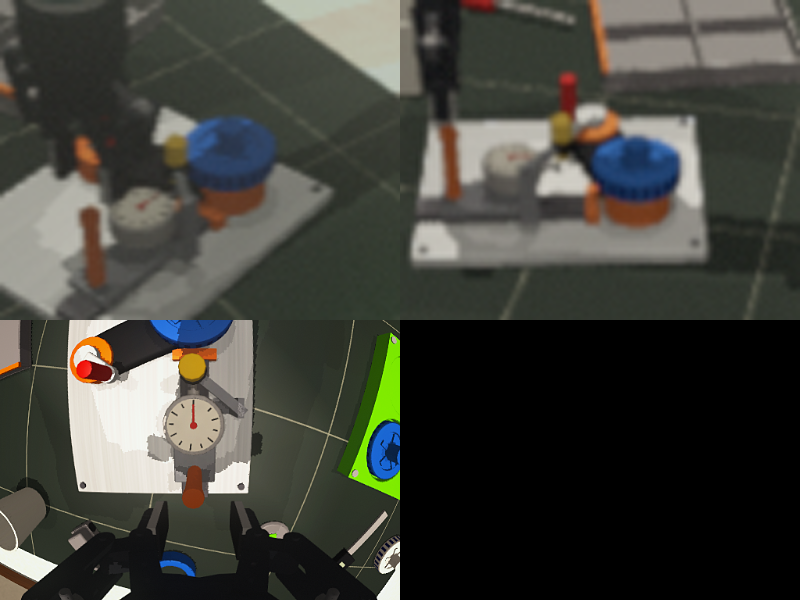

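```bash

python3 -m creep '[{"dx":0.001,"dy":-0.003,"dz":-0.06,"rx":0,"ry":0,"rz":0,"grip":0},{"dx":0.001,"dy":-0.003,"dz":-0.12,"rx":0,"ry":0,"rz":0,"grip":0},{"dx":0.001,"dy":-0.003,"dz":-0.12,"rx":0,"ry":0,"rz":0,"grip":0.3},{"dx":0.001,"dy":-0.003,"dz":-0.12,"rx":0,"ry":0,"rz":0,"grip":1},{"dx":0.001,"dy":-0.003,"dz":-0.12,"rx":0,"ry":0,"rz":0,"grip":1}]'
python3 -m creep '[{"dx":0,"dy":0,"dz":0,"rx":0,"ry":0,"rz":0,"grip":1},{"dx":-0.02,"dy":-0.005,"dz":0,"rx":0,"ry":0,"rz":0,"grip":1},{"dx":-0.05,"dy":-0.0126,"dz":0,"rx":0,"ry":0,"rz":0,"grip":1},{"dx":-0.08,"dy":-0.02,"dz":0,"rx":0,"ry":0,"rz":0,"grip":1},{"dx":-0.089,"dy":-0.0225,"dz":0,"rx":0,"ry":0,"rz":0,"grip":1}]'
python3 -m creep '[{"dx":0,"dy":0,"dz":0,"rx":0,"ry":0,"rz":0,"grip":1},{"dx":0,"dy":0,"dz":0,"rx":0,"ry":0,"rz":0,"grip":1},{"dx":0,"dy":0,"dz":0,"rx":0,"ry":0,"rz":0,"grip":1},{"dx":0,"dy":0,"dz":0,"rx":0,"ry":0,"rz":0,"grip":0.3},{"dx":0,"dy":0,"dz":0,"rx":0,"ry":0,"rz":0,"grip":0}]'

```

```text
clock: 10.07
eef_pos: [634.0, 43.5, 82.2]
tool_rot: [-3.139, 0.002, -2.895]
force: [1.0, -5.3, 2.7]
width: 12.6
gripper_force: 58.6
clock: 10.7
eef_pos: [601.7, 35.3, 82.4]
tool_rot: [-3.139, 0.01, -2.895]
force: [10.8, -3.8, -7.2]
width: 12.6
gripper_force: 58.6
clock: 11.32
eef_pos: [597.1, 37.9, 81.0]
tool_rot: [3.14, 0.0, -2.893]
force: [-0.0, 0.0, -0.5]
width: 42.6
gripper_force: 0.0
```

```bash

python3 -m creep '[{"dx":0,"dy":0,"dz":0.14,"rx":0,"ry":0,"rz":0,"grip":0},{"dx":-0.05,"dy":-0.1,"dz":0.14,"rx":0,"ry":0,"rz":0,"grip":0},{"dx":-0.119,"dy":-0.246,"dz":0.14,"rx":0,"ry":0,"rz":0,"grip":0},{"dx":-0.119,"dy":-0.246,"dz":0.12,"rx":0,"ry":0,"rz":0,"grip":0},{"dx":-0.119,"dy":-0.246,"dz":0.1,"rx":0,"ry":0,"rz":0,"grip":0}]'
python3 -c "
from h import *
im,c=shot('wrist','w6')
s=ctrl.read_state();print(s['eef_pos'],s['force'],proj('wrist',(549.5,-60.8,103),c))
"
```

```text
clock: 11.95
eef_pos: [549.8, -61.1, 120.5]
tool_rot: [3.141, 0.001, -2.894]
force: [0.0, 0.5, 0.0]
width: 42.7
gripper_force: 0.0
[549.39 -60.02 119.27] [-0.49  0.05 -1.29] [252.52 230.28]
```

View pics/w6.png

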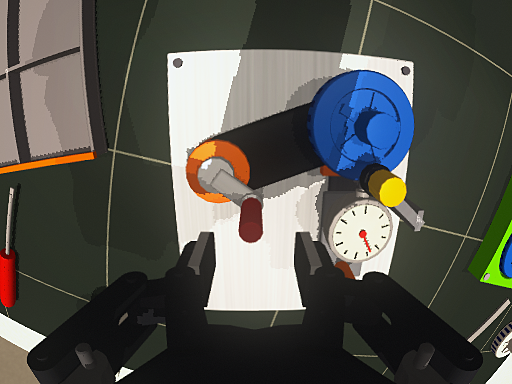

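```bash
cat > arc.py <<'E'
import sys,numpy as np
def arc(a0,a1,r=34):
    a=np.radians(np.linspace(a0,a1,6));p=r/400*np.c_[np.cos(a),np.sin(a)]
    return (p[1:]-p[0]).round(3).tolist()
if __name__=="__main__":
    v=[float(x) for x in sys.argv[1:]]
    for a,b in zip(v,v[1:]):print(a,b,arc(a,b))
E
cat > dial.py <<'E'
from h import *
def read(name,dial=(539,22.5,90),yaw=.247):
    im,c=shot('wrist',name);b,g,r=[im[...,i].astype(int) for i in range(3)]
    u,v=proj('wrist',dial,c);yy,xx=np.mgrid[:384,:512];near=np.hypot(xx-u,yy-v)<60
    red=((r>120)&(r>2*g)&(r>2*b)&near).astype(np.uint8)
    white=((np.minimum(np.minimum(r,g),b)>140)&near).astype(np.uint8)
    n,l,st,ce=cv2.connectedComponentsWithStats(cv2.dilate(red,np.ones((2,2),np.uint8)))
    k=1+np.argmin([np.hypot(*(ce[i]-[u,v]))-st[i,4]*.05 for i in range(1,n)])
    ys,xs=np.nonzero((l==k)&(red>0));W=np.array([atz('wrist',(x,y),dial[2],c)[:2] for x,y in zip(xs,ys)])
    # hub = thick blob: erode via distance transform of component
    dt=cv2.distanceTransform(red,cv2.DIST_L2,3)[ys,xs];h=W[dt>=dt.max()-.2].mean(0)
    d=W-h;R=np.hypot(*d.T);w=R>.55*R.max();m=d[w].mean(0)
    a=np.arctan2(m[1],m[0]);zero=np.pi+yaw
    return dict(reading=float((zero-a)%(2*np.pi)),hub=h.round(1),n=len(R),len=float(R.max().round(1)),pix=(u.round(),v.round()))
if __name__=="__main__":
    import sys;print(read(sys.argv[1]));s=ctrl.read_state();print(s['eef_pos'],s['clock'])
E
python3 dial.py w7
python3 -m creep '[{"dx":0,"dy":-0.0015,"dz":-0.06,"rx":0,"ry":0,"rz":0,"grip":0},{"dx":0,"dy":-0.0015,"dz":-0.104,"rx":0,"ry":0,"rz":0,"grip":0},{"dx":0,"dy":-0.0015,"dz":-0.104,"rx":0,"ry":0,"rz":0,"grip":0.3},{"dx":0,"dy":-0.0015,"dz":-0.104,"rx":0,"ry":0,"rz":0,"grip":1},{"dx":0,"dy":-0.0015,"dz":-0.104,"rx":0,"ry":0,"rz":0,"grip":1}]'
python3 dial.py w8
python3 arc.py 68 140 212 284 356 428
```

```text
{'reading': 2.6062076412420874, 'hub': array([541.2,  13.8]), 'n': 75, 'len': 16.0, 'pix': (np.float64(373.0), np.float64(234.0))}
[549.52 -59.63 119.6 ] 12.05
clock: 12.68
eef_pos: [550.2, -61.8, 79.4]
tool_rot: [-3.142, 0.001, -2.893]
force: [-0.4, 0.5, -1.9]
width: 12.8
gripper_force: 58.5
{'reading': 2.685305469963164, 'hub': array([539.7,  11.9]), 'n': 91, 'len': 14.5, 'pix': (np.float64(400.0), np.float64(264.0))}
[550.18 -61.8   79.36] 12.725
68.0 140.0 [[-0.021, 0.005], [-0.042, 0.006], [-0.063, 0.0], [-0.081, -0.01], [-0.097, -0.024]]
140.0 212.0 [[-0.012, -0.018], [-0.018, -0.038], [-0.02, -0.059], [-0.016, -0.08], [-0.007, -0.1]]
212.0 284.0 [[0.013, -0.017], [0.031, -0.029], [0.05, -0.037], [0.071, -0.04], [0.093, -0.037]]
284.0 356.0 [[0.02, 0.008], [0.037, 0.02], [0.051, 0.036], [0.06, 0.056], [0.064, 0.077]]
356.0 428.0 [[-0.001, 0.021], [-0.008, 0.042], [-0.019, 0.06], [-0.034, 0.074], [-0.053, 0.085]]
```

```bash
sed -i 's/dial=(539,22.5,90)/dial=(539,22.5,75)/; s/print(s\[.eef_pos.\],s\[.clock.\])/e=s["eef_pos"]-[536.9,-92.3,0];print("ang",np.degrees(np.arctan2(e[1],e[0])).round(1),"r",np.hypot(*e[:2]).round(1),s["force"],s["clock"])/' dial.py
python3 -m creep '[{"dx":-0.021,"dy":0.005,"dz":0,"rx":0,"ry":0,"rz":0,"grip":1},{"dx":-0.042,"dy":0.006,"dz":0,"rx":0,"ry":0,"rz":0,"grip":1},{"dx":-0.063,"dy":0.0,"dz":0,"rx":0,"ry":0,"rz":0,"grip":1},{"dx":-0.081,"dy":-0.01,"dz":0,"rx":0,"ry":0,"rz":0,"grip":1},{"dx":-0.097,"dy":-0.024,"dz":0,"rx":0,"ry":0,"rz":0,"grip":1}]' | grep width
python3 dial.py a1
python3 -m creep '[{"dx":-0.012,"dy":-0.018,"dz":0,"rx":0,"ry":0,"rz":0,"grip":1},{"dx":-0.018,"dy":-0.038,"dz":0,"rx":0,"ry":0,"rz":0,"grip":1},{"dx":-0.02,"dy":-0.059,"dz":0,"rx":0,"ry":0,"rz":0,"grip":1},{"dx":-0.016,"dy":-0.08,"dz":0,"rx":0,"ry":0,"rz":0,"grip":1},{"dx":-0.007,"dy":-0.1,"dz":0,"rx":0,"ry":0,"rz":0,"grip":1}]' | grep width
python3 dial.py a2
python3 -m creep '[{"dx":0.013,"dy":-0.017,"dz":0,"rx":0,"ry":0,"rz":0,"grip":1},{"dx":0.031,"dy":-0.029,"dz":0,"rx":0,"ry":0,"rz":0,"grip":1},{"dx":0.05,"dy":-0.037,"dz":0,"rx":0,"ry":0,"rz":0,"grip":1},{"dx":0.071,"dy":-0.04,"dz":0,"rx":0,"ry":0,"rz":0,"grip":1},{"dx":0.093,"dy":-0.037,"dz":0,"rx":0,"ry":0,"rz":0,"grip":1}]' | grep width
python3 dial.py a3
python3 -m creep '[{"dx":0.02,"dy":0.008,"dz":0,"rx":0,"ry":0,"rz":0,"grip":1},{"dx":0.037,"dy":0.02,"dz":0,"rx":0,"ry":0,"rz":0,"grip":1},{"dx":0.051,"dy":0.036,"dz":0,"rx":0,"ry":0,"rz":0,"grip":1},{"dx":0.06,"dy":0.056,"dz":0,"rx":0,"ry":0,"rz":0,"grip":1},{"dx":0.064,"dy":0.077,"dz":0,"rx":0,"ry":0,"rz":0,"grip":1}]' | grep width
python3 dial.py a4
```

```text
width: 12.8
{'reading': 3.3037607651653995, 'hub': array([556.2,  13.8]), 'n': 7, 'len': 1.5, 'pix': (np.float64(380.0), np.float64(301.0))}
ang 144.4 r 31.2 [ 4.11 -4.14 -2.09] 13.4
width: 13.3
width: 13.0
{'reading': 2.501870129252569, 'hub': array([546.4,  21.7]), 'n': 50, 'len': 16.6, 'pix': (np.float64(458.0), np.float64(271.0))}
ang -75.6 r 36.4 [1.36 0.84 3.89] 14.75
width: 12.9
{'reading': 1.5548703800327086, 'hub': array([547.2,  21.7]), 'n': 77, 'len': 17.1, 'pix': (np.float64(446.0), np.float64(228.0))}
ang -3.6 r 36.6 [5.47 1.1  2.71] 15.425Traceback (most recent call last):
  File "dial.py", line 16, in <module>
    import sys;print(read(sys.argv[1]));s=ctrl.read_state();e=s["eef_pos"]-[536.9,-92.3,0];print("ang",np.degrees(np.arctan2(e[1],e[0])).round(1),"r",np.hypot(*e[:2]).round(1),s["force"],s["clock"])
                     ~~~~^^^^^^^^^^^^^
  File "dial.py", line 8, in read
    k=1+np.argmin([np.hypot(*(ce[i]-[u,v]))-st[i,4]*.05 for i in range(1,n)])
        ~~~~~~~~~^^^^^^^^^^^^^^^^^^^^^^^^^^^^^^^^^^^^^^^^^^^^^^^^^^^^^^^^^^^^
    return _wrapfunc(a, 'argmin', axis=axis, out=out, **kwds)
    return _wrapit(obj, method, *args, **kwds)
    result = getattr(arr, method)(*args, **kwds)
ValueError: attempt to get argmin of an empty sequence
```

```bash
python3 arc.py -4 32 68 100 173
```

```text
-4.0 32.0 [[0.0, 0.011], [-0.001, 0.021], [-0.004, 0.032], [-0.008, 0.042], [-0.013, 0.051]]
32.0 68.0 [[-0.006, 0.009], [-0.013, 0.017], [-0.022, 0.023], [-0.031, 0.029], [-0.04, 0.034]]
68.0 100.0 [[-0.009, 0.003], [-0.018, 0.005], [-0.028, 0.006], [-0.037, 0.006], [-0.047, 0.005]]
100.0 173.0 [[-0.021, -0.006], [-0.039, -0.018], [-0.054, -0.034], [-0.064, -0.052], [-0.07, -0.073]]
```

```bash

python3 -m creep '[{"dx":0,"dy":0.011,"dz":0,"rx":0,"ry":0,"rz":0,"grip":1},{"dx":-0.001,"dy":0.021,"dz":0,"rx":0,"ry":0,"rz":0,"grip":1},{"dx":-0.004,"dy":0.032,"dz":0,"rx":0,"ry":0,"rz":0,"grip":1},{"dx":-0.008,"dy":0.042,"dz":0,"rx":0,"ry":0,"rz":0,"grip":1},{"dx":-0.013,"dy":0.051,"dz":0,"rx":0,"ry":0,"rz":0,"grip":1}]' | grep width
python3 dial.py b1
python3 -m creep '[{"dx":-0.006,"dy":0.009,"dz":0,"rx":0,"ry":0,"rz":0,"grip":1},{"dx":-0.013,"dy":0.017,"dz":0,"rx":0,"ry":0,"rz":0,"grip":1},{"dx":-0.022,"dy":0.023,"dz":0,"rx":0,"ry":0,"rz":0,"grip":1},{"dx":-0.031,"dy":0.029,"dz":0,"rx":0,"ry":0,"rz":0,"grip":1},{"dx":-0.04,"dy":0.034,"dz":0,"rx":0,"ry":0,"rz":0,"grip":1}]' | grep width
python3 dial.py b2
python3 -m creep '[{"dx":-0.009,"dy":0.003,"dz":0,"rx":0,"ry":0,"rz":0,"grip":1},{"dx":-0.018,"dy":0.005,"dz":0,"rx":0,"ry":0,"rz":0,"grip":1},{"dx":-0.028,"dy":0.006,"dz":0,"rx":0,"ry":0,"rz":0,"grip":1},{"dx":-0.037,"dy":0.006,"dz":0,"rx":0,"ry":0,"rz":0,"grip":1},{"dx":-0.047,"dy":0.005,"dz":0,"rx":0,"ry":0,"rz":0,"grip":1}]' | grep width
python3 dial.py b3
python3 -m creep '[{"dx":-0.021,"dy":-0.006,"dz":0,"rx":0,"ry":0,"rz":0,"grip":1},{"dx":-0.039,"dy":-0.018,"dz":0,"rx":0,"ry":0,"rz":0,"grip":1},{"dx":-0.054,"dy":-0.034,"dz":0,"rx":0,"ry":0,"rz":0,"grip":1},{"dx":-0.064,"dy":-0.052,"dz":0,"rx":0,"ry":0,"rz":0,"grip":1},{"dx":-0.07,"dy":-0.073,"dz":0,"rx":0,"ry":0,"rz":0,"grip":1}]'

```

```text
width: 12.9
{'reading': 1.9597812556634826, 'hub': array([546.8,  22. ]), 'n': 87, 'len': 17.0, 'pix': (np.float64(416.0), np.float64(231.0))}
ang 32.5 r 35.0 [4.09 4.23 5.81] 16.1
width: 12.6
{'reading': 2.7135146018173124, 'hub': array([546.8,  21.8]), 'n': 94, 'len': 17.1, 'pix': (np.float64(389.0), np.float64(253.0))}
ang 70.5 r 33.1 [0.14 2.66 9.73] 16.775
width: 13.0
{'reading': 3.367602989846574, 'hub': array([544.5,  22.5]), 'n': 9, 'len': 2.0, 'pix': (np.float64(377.0), np.float64(279.0))}
ang 104.5 r 31.8 [-0.86 -1.92  8.44] 17.45
clock: 18.08
eef_pos: [505.3, -90.0, 79.2]
tool_rot: [-3.14, 0.005, -2.894]
force: [9.7, 0.1, -1.2]
width: 12.6
gripper_force: 59.0
```

```bash
sed -i 's/dial=(539,22.5,75)/dial=(546.8,21.8,75)/; s/536.9,-92.3/539.4,-94/' dial.py; cat > fitn.py <<'E'
import sys,numpy as np
from scipy.optimize import least_squares
v=np.array([float(x) for x in sys.argv[1:]]).reshape(-1,2);t=np.radians(v[:,0])
b=[least_squares(lambda p:p[0]+1.5*np.cos(t-p[1])-v[:,1],[3,s]) for s in (0,2,4)]
r=min(b,key=lambda r:r.cost);print('mean',r.x[0],'peak deg',np.degrees(r.x[1])%360,r.fun)
E
python3 fitn.py -1 1.555 281 2.5 37.2 1.96 75.5 2.71
python3 -m creep '[{"dx":0,"dy":0,"dz":0,"rx":0,"ry":0,"rz":0,"grip":1},{"dx":0,"dy":0,"dz":0,"rx":0,"ry":0,"rz":0,"grip":0},{"dx":0,"dy":0,"dz":0,"rx":0,"ry":0,"rz":0,"grip":0},{"dx":0,"dy":0,"dz":0.06,"rx":0,"ry":0,"rz":0,"grip":0},{"dx":0,"dy":0,"dz":0.15,"rx":0,"ry":0,"rz":0,"grip":0}]'
python3 dial.py c1
```

```text
mean 2.9897011034658356 peak deg 173.33549627897213 [-0.05797426  0.0345369  -0.05176973  0.07520709]
clock: 18.7
eef_pos: [500.0, -88.8, 138.0]
tool_rot: [3.139, -0.006, -2.894]
force: [1.2, -0.2, -0.5]
width: 42.6
gripper_force: 0.0
{'reading': 2.0789259410674887, 'hub': array([618.1,  53.3]), 'n': 6, 'len': 2.7, 'pix': (np.float64(362.0), np.float64(281.0))}
ang 172.5 r 36.7 [ 1.03 -0.81  2.68] 18.75
```

```bash

python3 -m creep '[{"dx":0.12,"dy":0.07,"dz":0.02,"rx":0,"ry":0,"rz":0,"grip":1},{"dx":0.12,"dy":0.07,"dz":0.02,"rx":0,"ry":0,"rz":0,"grip":1},{"dx":0.12,"dy":0.07,"dz":0.02,"rx":0,"ry":0,"rz":0,"grip":1},{"dx":0.12,"dy":0.07,"dz":0.02,"rx":0,"ry":0,"rz":0,"grip":1},{"dx":0.12,"dy":0.07,"dz":0.02,"rx":0,"ry":0,"rz":0,"grip":1}]' | grep pos
python3 dial.py c2
python3 -c "
from h import *
im,c=load('w6');print(atz('wrist',(391,192),111,c))
im,c=load('c2');b,g,r=[im[...,i].astype(int) for i in range(3)]
m=((r>140)&(g>110)&(b<60)).astype(np.uint8);n,l,st,ce=cv2.connectedComponentsWithStats(m)
for i in range(1,n):
    if st[i,4]>60:print(st[i],ce[i],atz('wrist',ce[i],111,c))
"
```

```text
eef_pos: [549.8, -61.8, 146.5]
{'reading': 4.19100357638426, 'hub': array([546.9,  22.1]), 'n': 62, 'len': 17.2, 'pix': (np.float64(353.0), np.float64(220.0))}
ang 71.8 r 34.1 [ 0.41 -0.99  0.17] 19.425
[504.16  10.94 111.  ]
[200 138  18  13 145] [210.06 144.79] [508.75 -98.52 111.  ]
[  0 149 107  22 529] [ 53.43 158.81] [ 542.75 -212.06  111.  ]
[365 167  24  27 508] [376.55 180.02] [503.84  11.59 111.  ]
[199 178  39  16 286] [217.29 186.34] [533.59 -88.51 111.  ]
```

```bash
cat > rd.py <<'E'
from h import *
def needle(name,dial,z,yaw=.247,dbg=0):
    im,c=load(name);b,g,r=[im[...,i].astype(int) for i in range(3)]
    u,v=proj('wrist',dial,c);yy,xx=np.mgrid[:384,:512];near=np.hypot(xx-u,yy-v)<40
    red=((r>110)&(r>1.8*g)&(r>1.8*b)&near).astype(np.uint8)
    n,l,st,ce=cv2.connectedComponentsWithStats(red,connectivity=8)
    if n<2:return None
    k=1+np.argmin([np.hypot(*(ce[i]-[u,v]))-(st[i,4]>30)*1e3 for i in range(1,n)])
    ys,xs=np.nonzero(l==k);dt=cv2.distanceTransform((l==k).astype(np.uint8),cv2.DIST_L2,5)[ys,xs]
    w=dt>=dt.max()-.3;hp=np.array([xs[w].mean(),ys[w].mean()])
    h=atz('wrist',hp,z,c);W=np.array([atz('wrist',(x,y),z,c)[:2] for x,y in zip(xs,ys)])-h[:2]
    R=np.hypot(*W.T);q=R>.5*R.max();a=np.arctan2(*W[q].mean(0)[::-1])
    return ((np.pi+yaw-a)%(2*np.pi)),hp,h,ray('wrist',hp,c),len(R),R.max()
if __name__=="__main__":
    D=(546.8,21.8,75);rs=[]
    for n in ['w6','w7','w8','a3','a4','b1','b2','c2']:
        q=needle(n,D,75)
        print(n,q[0],q[1],q[2],q[4:]);rs.append(q[3])
    print(tri(rs))
    print('w5',needle('w5',(580.7,30,75),75)[:3])
E
python3 rd.py
```

```text
w6 2.6040291325530744 [362. 234.] [547.03  21.72  75.  ] (72, np.float64(17.425849009571465))
w7 2.6010885359936684 [361. 235.] [546.95  21.75  75.  ] (76, np.float64(17.341751470887612))
w8 2.682921091815893 [384.33 262.  ] [546.93  22.12  75.  ] (95, np.float64(16.967877194992145))
a3 2.456142130507412 [451.88 280.62] [546.98  21.42  75.  ] (50, np.float64(16.487498091241687))
a4 1.5526352500031075 [440. 239.] [547.21  21.75  75.  ] (80, np.float64(17.067907895173644))
b1 1.958828980546879 [410.67 241.67] [546.81  22.05  75.  ] (89, np.float64(17.00476899172251))
b2 2.7339988085198677 [383.  263.5] [546.63  21.99  75.  ] (96, np.float64(17.125197786025662))
c2 4.188947157818566 [353.  220.5] [546.86  22.09  75.  ] (62, np.float64(17.175757070781835))
(array([547.19,  22.33,  74.34]), [np.float64(0.2531593809436697), np.float64(0.21088869580748176), np.float64(0.20268874625498307), np.float64(0.1941213100379241), np.float64(0.22512553616226458), np.float64(0.25135895829771254), np.float64(0.26446065100521404), np.float64(0.13276038033118226)])
w5 (np.float64(6.269549105638086), array([247.33, 134.67]), array([579.31,  31.2 ,  75.  ]))
```

```bash
python3 fitn.py -1 1.553 281 2.456 37.2 1.959 75.5 2.734 173.3 4.189 71.5 2.683; python3 -c "
from h import *
im,c=load('c2')
b,g,r=[im[...,i].astype(int) for i in range(3)]
m=((r>130)&(g<60)&(b<60)).astype(np.uint8);n,l,st,ce=cv2.connectedComponentsWithStats(m)
for i in range(1,n):
    if st[i,4]>30:print(st[i],ce[i],atz('wrist',ce[i],103,c))"
```

```text
mean 2.9160991240879777 peak deg 170.86475868686094 [-0.12180608 -0.05625674 -0.07855728  0.0418552   0.22574445 -0.01097955]
[217 128  22  22 363] [227.62 138.74] [503.8  -89.29 103.  ]
[335 218  22  13  50] [348.38 222.92] [540.18   6.19 103.  ]
[ 10 246  14  52 585] [ 16.22 272.35] [ 673.91 -273.8   103.  ]
```

```bash
python3 arc.py 172.5 207.5
python3 -m creep '[{"dx":-0.06,"dy":-0.035,"dz":-0.02,"rx":0,"ry":0,"rz":0,"grip":0},{"dx":-0.115,"dy":-0.069,"dz":-0.05,"rx":0,"ry":0,"rz":0,"grip":0},{"dx":-0.115,"dy":-0.069,"dz":-0.1,"rx":0,"ry":0,"rz":0,"grip":0},{"dx":-0.115,"dy":-0.069,"dz":-0.169,"rx":0,"ry":0,"rz":0,"grip":0},{"dx":-0.115,"dy":-0.069,"dz":-0.169,"rx":0,"ry":0,"rz":0,"grip":0.3}]'
```

```text
172.5 207.5 [[-0.001, -0.01], [-0.0, -0.021], [0.002, -0.031], [0.005, -0.041], [0.009, -0.05]]
clock: 20.05
eef_pos: [503.1, -88.8, 77.9]
tool_rot: [3.14, -0.004, -2.894]
force: [0.2, 0.8, 0.9]
width: 29.9
gripper_force: 0.0
```

Close, turn +35°, release, lift, move to the viewing spot.

```bash

python3 -m creep '[{"dx":0,"dy":0,"dz":0,"rx":0,"ry":0,"rz":0,"grip":1},{"dx":0,"dy":0,"dz":0,"rx":0,"ry":0,"rz":0,"grip":1},{"dx":0,"dy":0,"dz":0,"rx":0,"ry":0,"rz":0,"grip":1},{"dx":-0.001,"dy":-0.01,"dz":0,"rx":0,"ry":0,"rz":0,"grip":1},{"dx":0,"dy":-0.021,"dz":0,"rx":0,"ry":0,"rz":0,"grip":1}]' >/dev/null
python3 -m creep '[{"dx":0.002,"dy":-0.01,"dz":0,"rx":0,"ry":0,"rz":0,"grip":1},{"dx":0.005,"dy":-0.02,"dz":0,"rx":0,"ry":0,"rz":0,"grip":1},{"dx":0.009,"dy":-0.029,"dz":0,"rx":0,"ry":0,"rz":0,"grip":1},{"dx":0.009,"dy":-0.029,"dz":0,"rx":0,"ry":0,"rz":0,"grip":1},{"dx":0.009,"dy":-0.029,"dz":0,"rx":0,"ry":0,"rz":0,"grip":0}]'
python3 -c "
from h import *
shot('wrist','e0');shot('scene','e0s')
from rd import needle
print(needle('e0',(546.8,21.8,75),75))"
python3 -m creep '[{"dx":0,"dy":0,"dz":0,"rx":0,"ry":0,"rz":0,"grip":0},{"dx":0,"dy":0,"dz":0.08,"rx":0,"ry":0,"rz":0,"grip":0},{"dx":0.04,"dy":0.05,"dz":0.18,"rx":0,"ry":0,"rz":0,"grip":0},{"dx":0.11,"dy":0.11,"dz":0.18,"rx":0,"ry":0,"rz":0,"grip":0},{"dx":0.11,"dy":0.11,"dz":0.18,"rx":0,"ry":0,"rz":0,"grip":0}]' | grep pos
cat > obs.py <<'E'
from rd import *
import sys
D=(546.8,21.8,75)
def obs(name):
    shot('wrist',name);q=needle(name,D,75)
    im,c=load(name);b,g,r=[im[...,i].astype(int) for i in range(3)];out=[]
    for m,z,c0 in [((r>130)&(g<60)&(b<60),103,(539.4,-94)),((r>140)&(g>110)&(b<60),111,(503,11.5))]:
        n,l,st,ce=cv2.connectedComponentsWithStats(m.astype(np.uint8))
        P=[atz('wrist',ce[i],z,c)[:2] for i in range(1,n) if st[i,4]>60]
        out.append(min(P,key=lambda p:np.hypot(*(p-c0))) if P else None)
    k=out[0];a=None if k is None else np.degrees(np.arctan2(k[1]+94,k[0]-539.4))%360
    s=ctrl.read_state()
    print(name,'reading',q and (q[0]+.014)%(2*np.pi),'hub',q and q[2][:2],'npx',q and q[4],'knob',k,'ang',a,'cap',out[1],'tcp',s['eef_pos'],s['clock'])
if __name__=="__main__":obs(sys.argv[1])
E
python3 obs.py e1
```

```text
clock: 21.3
eef_pos: [508.8, -109.4, 79.4]
tool_rot: [-3.141, 0.001, -2.895]
force: [-0.2, 0.6, -1.2]
width: 29.9
gripper_force: 0.0
None
eef_pos: [554.9, -61.7, 151.9]
e1 reading 3.8922818021576338 hub [547.18  22.01] npx 70 knob [ 508.24 -109.87] ang 206.98776683458348 cap [503.86  11.61] tcp [552.89 -63.46 151.2 ] 22.075
```

```bash
python3 arc.py 207 169.5
python3 -m creep '[{"dx":-0.06,"dy":-0.06,"dz":-0.02,"rx":0,"ry":0,"rz":0,"grip":0},{"dx":-0.112,"dy":-0.116,"dz":-0.05,"rx":0,"ry":0,"rz":0,"grip":0},{"dx":-0.112,"dy":-0.116,"dz":-0.11,"rx":0,"ry":0,"rz":0,"grip":0},{"dx":-0.112,"dy":-0.116,"dz":-0.18,"rx":0,"ry":0,"rz":0,"grip":0},{"dx":-0.112,"dy":-0.116,"dz":-0.18,"rx":0,"ry":0,"rz":0,"grip":0.4}]' | grep pos
```

```text
207.0 169.5 [[-0.004, 0.01], [-0.007, 0.021], [-0.009, 0.032], [-0.009, 0.043], [-0.008, 0.054]]
eef_pos: [504.8, -111.6, 77.4]
```

```bash

python3 -m creep '[{"dx":0.006,"dy":0.004,"dz":0,"rx":0,"ry":0,"rz":0,"grip":0.4},{"dx":0.006,"dy":0.004,"dz":0,"rx":0,"ry":0,"rz":0,"grip":1},{"dx":0.006,"dy":0.004,"dz":0,"rx":0,"ry":0,"rz":0,"grip":1},{"dx":0.002,"dy":0.014,"dz":0,"rx":0,"ry":0,"rz":0,"grip":1},{"dx":-0.001,"dy":0.025,"dz":0,"rx":0,"ry":0,"rz":0,"grip":1}]' | grep -E 'pos|width'
python3 -m creep '[{"dx":-0.002,"dy":0.011,"dz":0,"rx":0,"ry":0,"rz":0,"grip":1},{"dx":-0.002,"dy":0.022,"dz":0,"rx":0,"ry":0,"rz":0,"grip":1},{"dx":-0.001,"dy":0.033,"dz":0,"rx":0,"ry":0,"rz":0,"grip":1},{"dx":-0.001,"dy":0.033,"dz":0,"rx":0,"ry":0,"rz":0,"grip":1},{"dx":-0.001,"dy":0.033,"dz":0,"rx":0,"ry":0,"rz":0,"grip":0}]' | grep -E 'pos|width'
python3 -m creep '[{"dx":0,"dy":0,"dz":0,"rx":0,"ry":0,"rz":0,"grip":0},{"dx":0,"dy":0,"dz":0.08,"rx":0,"ry":0,"rz":0,"grip":0},{"dx":0.04,"dy":0.03,"dz":0.18,"rx":0,"ry":0,"rz":0,"grip":0},{"dx":0.11,"dy":0.07,"dz":0.18,"rx":0,"ry":0,"rz":0,"grip":0.5},{"dx":0.11,"dy":0.07,"dz":0.18,"rx":0,"ry":0,"rz":0,"grip":1}]' | grep pos
python3 obs.py e2
```

```text
eef_pos: [507.9, -101.5, 80.2]
width: 12.9
eef_pos: [506.8, -87.6, 79.5]
width: 29.9
eef_pos: [552.9, -58.0, 151.7]
e2 reading 4.204561742566121 hub [547.11  22.32] npx 66 knob [504.2  -86.56] ang 168.06721932517058 cap [503.86  11.61] tcp [550.84 -59.26 150.98] 24.625
```

```bash

python3 -m creep '[{"dx":-0.06,"dy":0.09,"dz":0,"rx":0,"ry":0,"rz":0,"grip":1},{"dx":-0.117,"dy":0.177,"dz":0,"rx":0,"ry":0,"rz":0,"grip":1},{"dx":-0.117,"dy":0.177,"dz":0,"rx":0,"ry":0,"rz":0,"grip":1},{"dx":-0.117,"dy":0.177,"dz":-0.04,"rx":0,"ry":0,"rz":0,"grip":1},{"dx":-0.117,"dy":0.177,"dz":-0.07,"rx":0,"ry":0,"rz":0,"grip":1}]'
python3 -m creep '[{"dx":0,"dy":0,"dz":-0.02,"rx":0,"ry":0,"rz":0,"grip":1},{"dx":0,"dy":0,"dz":-0.04,"rx":0,"ry":0,"rz":0,"grip":1},{"dx":0,"dy":0,"dz":-0.052,"rx":0,"ry":0,"rz":0,"grip":1},{"dx":0,"dy":0,"dz":-0.052,"rx":0,"ry":0,"rz":0,"grip":1},{"dx":0,"dy":0,"dz":-0.052,"rx":0,"ry":0,"rz":0,"grip":1}]'
```

```text
clock: 25.25
eef_pos: [503.5, 9.4, 122.4]
tool_rot: [-3.141, -0.001, -2.896]
force: [-0.1, -0.7, 0.6]
width: 0.1
gripper_force: 0.0
clock: 25.88
eef_pos: [504.5, 10.4, 103.0]
tool_rot: [-3.141, 0.001, -2.894]
force: [-1.3, -1.5, 6.4]
width: 0.2
gripper_force: 3.2
```

```bash

python3 -m creep '[{"dx":0,"dy":0,"dz":-0.004,"rx":0,"ry":0,"rz":0,"grip":1},{"dx":0,"dy":0,"dz":-0.006,"rx":0,"ry":0,"rz":0,"grip":1},{"dx":0,"dy":0,"dz":-0.006,"rx":0,"ry":0,"rz":0,"grip":1},{"dx":0,"dy":0,"dz":-0.006,"rx":0,"ry":0,"rz":0,"grip":1},{"dx":0,"dy":0,"dz":-0.006,"rx":0,"ry":0,"rz":0,"grip":1}]'
python3 -m creep '[{"dx":0,"dy":0,"dz":0.05,"rx":0,"ry":0,"rz":0,"grip":1},{"dx":0,"dy":0,"dz":0.1,"rx":0,"ry":0,"rz":0,"grip":0},{"dx":0.1,"dy":0.03,"dz":0.1,"rx":0,"ry":0,"rz":0,"grip":0},{"dx":0.237,"dy":0.065,"dz":0.08,"rx":0,"ry":0,"rz":0,"grip":0},{"dx":0.237,"dy":0.065,"dz":0.06,"rx":0,"ry":0,"rz":0,"grip":0}]'

```

```text
clock: 26.5
eef_pos: [506.0, 10.8, 102.7]
tool_rot: [-3.14, 0.005, -2.894]
force: [-2.7, -1.2, 22.9]
width: -0.1
gripper_force: 11.6
clock: 27.12
eef_pos: [603.3, 38.9, 124.0]
tool_rot: [3.141, 0.006, -2.893]
force: [-0.4, -0.4, -1.0]
width: 42.7
gripper_force: 0.0
```

```bash

python3 -m creep '[{"dx":-0.003,"dy":-0.002,"dz":-0.05,"rx":0,"ry":0,"rz":0,"grip":0},{"dx":-0.003,"dy":-0.002,"dz":-0.11,"rx":0,"ry":0,"rz":0,"grip":0},{"dx":-0.003,"dy":-0.002,"dz":-0.11,"rx":0,"ry":0,"rz":0,"grip":0.4},{"dx":-0.003,"dy":-0.002,"dz":-0.11,"rx":0,"ry":0,"rz":0,"grip":1},{"dx":-0.003,"dy":-0.002,"dz":-0.11,"rx":0,"ry":0,"rz":0,"grip":1}]'
python3 -m creep '[{"dx":0,"dy":0,"dz":0,"rx":0,"ry":0,"rz":0,"grip":1},{"dx":0.02,"dy":0.005,"dz":0,"rx":0,"ry":0,"rz":0,"grip":1},{"dx":0.05,"dy":0.0126,"dz":0,"rx":0,"ry":0,"rz":0,"grip":1},{"dx":0.08,"dy":0.02,"dz":0,"rx":0,"ry":0,"rz":0,"grip":1},{"dx":0.089,"dy":0.0225,"dz":0,"rx":0,"ry":0,"rz":0,"grip":1}]'
python3 -m creep '[{"dx":0,"dy":0,"dz":0,"rx":0,"ry":0,"rz":0,"grip":1},{"dx":0,"dy":0,"dz":0,"rx":0,"ry":0,"rz":0,"grip":1},{"dx":0,"dy":0,"dz":0,"rx":0,"ry":0,"rz":0,"grip":0.3},{"dx":0,"dy":0,"dz":0,"rx":0,"ry":0,"rz":0,"grip":0},{"dx":0,"dy":0,"dz":0.06,"rx":0,"ry":0,"rz":0,"grip":0}]'

```

```text
clock: 27.75
eef_pos: [597.1, 34.2, 80.0]
tool_rot: [-3.14, -0.001, -2.895]
force: [0.5, -4.1, -7.3]
width: 13.0
gripper_force: 58.5
clock: 28.38
eef_pos: [628.9, 42.2, 79.9]
tool_rot: [-3.14, -0.011, -2.895]
force: [-12.6, -7.5, 6.5]
width: 13.0
gripper_force: 60.6
clock: 29.0
eef_pos: [632.6, 46.3, 103.5]
tool_rot: [3.14, -0.002, -2.893]
force: [0.8, -0.3, 0.5]
width: 42.7
gripper_force: 0.0
```

```bash

python3 -m creep '[{"dx":0,"dy":0,"dz":0.12,"rx":0,"ry":0,"rz":0,"grip":-0.1},{"dx":-0.15,"dy":-0.04,"dz":0.12,"rx":0,"ry":0,"rz":0,"grip":-0.1},{"dx":-0.3,"dy":-0.08,"dz":0.12,"rx":0,"ry":0,"rz":0,"grip":-0.1},{"dx":-0.405,"dy":-0.107,"dz":0.1,"rx":0,"ry":0,"rz":0,"grip":-0.1},{"dx":-0.405,"dy":-0.107,"dz":0.08,"rx":0,"ry":0,"rz":0,"grip":-0.1}]'
python3 obs.py f1
python3 -c "
from h import *
im,c=load('f1');print(proj('wrist',(471,4.6,87),c))
from rd import needle;print(needle('f1',(580.7,30,75),75)[:3])"
```

```text
clock: 29.62
eef_pos: [468.5, 2.0, 136.7]
tool_rot: [3.141, -0.001, -2.894]
force: [1.2, 0.5, 0.5]
width: 47.2
gripper_force: 0.0
f1 reading 5.914149964904747 hub [581.64  31.61] npx 16 knob [504.22 -86.82] ang 168.47036115856844 cap [537.6   20.45] tcp [470.99   2.72 136.  ] 29.675
[255.04 215.04]
(np.float64(5.900149964904747), array([254., 324.]), array([581.64,  31.61,  75.  ]))
```

```bash

python3 -m creep '[{"dx":0,"dy":0.003,"dz":-0.08,"rx":0,"ry":0,"rz":0,"grip":-0.1},{"dx":0,"dy":0.003,"dz":-0.14,"rx":0,"ry":0,"rz":0,"grip":-0.1},{"dx":0,"dy":0.003,"dz":-0.17,"rx":0,"ry":0,"rz":0,"grip":-0.1},{"dx":0,"dy":0.003,"dz":-0.17,"rx":0,"ry":0,"rz":0,"grip":0.4},{"dx":0,"dy":0.003,"dz":-0.17,"rx":0,"ry":0,"rz":0,"grip":1}]'
python3 -m creep '[{"dx":0,"dy":0,"dz":0,"rx":0,"ry":0,"rz":0,"grip":1},{"dx":0,"dy":0,"dz":0,"rx":0,"ry":0,"rz":0,"grip":1},{"dx":0,"dy":0,"dz":0.05,"rx":0,"ry":0,"rz":0,"grip":1},{"dx":0,"dy":0,"dz":0.16,"rx":0,"ry":0,"rz":0,"grip":1},{"dx":0,"dy":0,"dz":0.3,"rx":0,"ry":0,"rz":0,"grip":1}]'
python3 -m creep '[{"dx":-0.02,"dy":-0.15,"dz":0,"rx":0,"ry":0,"rz":0,"grip":1},{"dx":-0.05,"dy":-0.3,"dz":0,"rx":0,"ry":0,"rz":0,"grip":1},{"dx":-0.08,"dy":-0.45,"dz":0,"rx":0,"ry":0,"rz":0,"grip":1},{"dx":-0.08,"dy":-0.5,"dz":0,"rx":0,"ry":0,"rz":0,"grip":1},{"dx":-0.08,"dy":-0.5,"dz":0,"rx":0,"ry":0,"rz":0,"grip":1}]'
python3 -c "
from h import *
im,c=shot('wrist','t1');shot('scene','t1s')
s=ctrl.read_state();print(s['qpos'])
cv2.imwrite('pics/t1v.png',np.hstack([im[:300],np.zeros((300,1,3),np.uint8)]))
b,g,r=[im[...,i].astype(int) for i in range(3)]
m=((r>170)&(g>60)&(g<140)&(b<60)).astype(np.uint8);n,l,st,ce=cv2.connectedComponentsWithStats(m)
for i in range(1,n):
    if st[i,4]>60:print(st[i],ce[i],atz('wrist',ce[i],26,c))
"
```

```text
clock: 30.3
eef_pos: [472.5, 3.1, 68.8]
tool_rot: [-3.141, 0.002, -2.894]
force: [1.4, -1.1, -1.8]
width: 21.9
gripper_force: 58.7
clock: 30.92
eef_pos: [469.6, 4.0, 188.6]
tool_rot: [3.14, -0.004, -2.893]
force: [0.9, -1.4, -2.1]
width: 21.5
gripper_force: 59.4
clock: 31.55
eef_pos: [438.3, -197.7, 187.9]
tool_rot: [3.141, -0.001, -2.898]
force: [-0.8, 0.1, -1.1]
width: 21.6
gripper_force: 59.5
[ 0.46  0.46 -0.14  2.02  0.1   0.67  2.08]
[ 87 236  96   7 420] [132.54 239.17] [ 554.15 -320.6    26.  ]
[380 261  31   8 115] [392.57 265.36] [513.9    8.37  26.  ]
```

View pics/t1v.png

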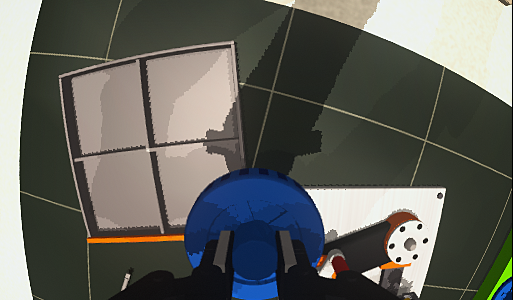

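```bash
python3 -c "
from h import *
im,c=load('t1')
for uv,z in [((150,150),19),((60,75),26),((235,41),26),((89,238),26)]:
    print(uv,atz('wrist',uv,z,c))
i2,c2=load('w2');A=atz('wrist',(80,74),26,c2);B=atz('wrist',(38,220),26,c2);C=atz('wrist',(117,187),26,c2);print(A,B,C)
"
```

```text
(150, 150) [ 442.22 -314.29   19.  ]
(60, 75) [ 375.36 -445.93   26.  ]
(235, 41) [ 309.55 -248.22   26.  ]
(89, 238) [ 571.63 -382.76   26.  ]
[ 360.78 -262.97   26.  ] [ 619.14 -405.33   26.  ] [ 551.38 -207.35   26.  ]
```

```bash

python3 -m creep '[{"dx":-0.02,"dy":-0.12,"dz":0,"rx":0,"ry":0,"rz":0,"grip":1},{"dx":-0.05,"dy":-0.27,"dz":0,"rx":0,"ry":0,"rz":0,"grip":1},{"dx":-0.075,"dy":-0.4,"dz":0,"rx":0,"ry":0,"rz":0,"grip":1},{"dx":-0.075,"dy":-0.452,"dz":0,"rx":0,"ry":0,"rz":0,"grip":1},{"dx":-0.075,"dy":-0.452,"dz":-0.1,"rx":0,"ry":0,"rz":0,"grip":1}]'
python3 -m creep '[{"dx":0,"dy":0,"dz":-0.12,"rx":0,"ry":0,"rz":0,"grip":1},{"dx":0,"dy":0,"dz":-0.2,"rx":0,"ry":0,"rz":0,"grip":1},{"dx":0,"dy":0,"dz":-0.24,"rx":0,"ry":0,"rz":0,"grip":1},{"dx":0,"dy":0,"dz":-0.24,"rx":0,"ry":0,"rz":0,"grip":1},{"dx":0,"dy":0,"dz":-0.24,"rx":0,"ry":0,"rz":0,"grip":1}]'
python3 -c "
from h import *
im,c=shot('wrist','t2')
p,u=shot('side','t2s')
print([proj('scene',q) for q in [(408,-379,30)]],[proj('side',q) for q in [(408,-379,30)]])"
```

```text
clock: 32.28
eef_pos: [412.2, -379.2, 149.9]
tool_rot: [-3.136, 0.005, -2.894]
force: [0.4, 1.1, -2.1]
width: 21.3
gripper_force: 59.6
clock: 32.9
eef_pos: [410.3, -377.4, 53.2]
tool_rot: [-3.14, 0.001, -2.893]
force: [-0.3, -0.2, -2.0]
width: 21.7
gripper_force: 59.6
[array([188.12, 139.45])] [array([291.26, 135.54])]
```

```bash

python3 -m creep '[{"dx":-0.004,"dy":-0.003,"dz":-0.03,"rx":0,"ry":0,"rz":0,"grip":1},{"dx":-0.004,"dy":-0.003,"dz":-0.05,"rx":0,"ry":0,"rz":0,"grip":1},{"dx":-0.004,"dy":-0.003,"dz":-0.064,"rx":0,"ry":0,"rz":0,"grip":1},{"dx":-0.004,"dy":-0.003,"dz":-0.064,"rx":0,"ry":0,"rz":0,"grip":1},{"dx":-0.004,"dy":-0.003,"dz":-0.064,"rx":0,"ry":0,"rz":0,"grip":1}]'
python3 -m creep '[{"dx":0,"dy":0,"dz":0,"rx":0,"ry":0,"rz":0,"grip":0.3},{"dx":0,"dy":0,"dz":0,"rx":0,"ry":0,"rz":0,"grip":0},{"dx":0,"dy":0,"dz":0.06,"rx":0,"ry":0,"rz":0,"grip":0},{"dx":0,"dy":0,"dz":0.18,"rx":0,"ry":0,"rz":0,"grip":0},{"dx":0,"dy":0,"dz":0.32,"rx":0,"ry":0,"rz":0,"grip":0}]'
python3 -m creep '[{"dx":0.05,"dy":0.15,"dz":0.1,"rx":0,"ry":0,"rz":0,"grip":0},{"dx":0.1,"dy":0.3,"dz":0.1,"rx":0,"ry":0,"rz":0,"grip":0},{"dx":0.15,"dy":0.45,"dz":0.1,"rx":0,"ry":0,"rz":0,"grip":0},{"dx":0.2,"dy":0.6,"dz":0.1,"rx":0,"ry":0,"rz":0,"grip":0},{"dx":0.25,"dy":0.75,"dz":0.1,"rx":0,"ry":0,"rz":0,"grip":0}]'
python3 -c "
from h import *
im,c=shot('wrist','t3');a=shot('side','t3s')[0];b=shot('scene','t3c')[0]
for i,n in ((im,'w'),(a,'side'),(b,'scene')):
    m=cv2.inRange(cv2.cvtColor(i,cv2.COLOR_BGR2HSV),(100,120,30),(120,255,255))
    k,l,st,ce=cv2.connectedComponentsWithStats(m)
    print(n,[(st[j].tolist(),ce[j].round(1).tolist()) for j in range(1,k) if st[j,4]>60])
    print([atz('wrist',ce[j],24,c) for j in range(1,k) if st[j,4]>200] if n=='w' else '')
"
```

```text
clock: 33.62
eef_pos: [407.1, -378.6, 27.6]
tool_rot: [-3.142, -0.001, -2.894]
force: [-2.6, 1.6, 13.7]
width: 21.7
gripper_force: 61.2
clock: 34.25
eef_pos: [407.1, -378.0, 154.7]
tool_rot: [3.14, -0.001, -2.894]
force: [0.5, -1.6, -0.1]
width: 43.0
gripper_force: 0.0
clock: 34.88
eef_pos: [503.8, -89.6, 194.4]
tool_rot: [-3.141, 0.0, -2.894]
force: [1.5, -0.5, 0.6]
width: 42.8
gripper_force: 0.0
w [([25, 17, 51, 62, 2443], [50.2, 47.6]), ([467, 232, 45, 54, 1556], [490.0, 259.1])]
[array([ 409.58, -369.31,   24.  ]), array([545.96, 312.77,  24.  ])]
side [([258, 90, 26, 13, 217], [271.4, 96.7]), ([283, 132, 17, 10, 139], [290.6, 137.1]), ([160, 176, 19, 16, 230], [169.0, 183.4]), ([203, 224, 26, 19, 386], [215.6, 233.1]), ([191, 246, 27, 21, 451], [203.8, 255.7]), ([186, 346, 16, 13, 171], [193.7, 352.4])]

scene [([180, 135, 18, 12, 129], [188.2, 141.0]), ([138, 237, 24, 18, 228], [149.9, 245.5]), ([257, 240, 28, 23, 489], [270.6, 250.8]), ([280, 262, 30, 25, 585], [294.1, 273.9]), ([399, 329, 16, 19, 198], [406.4, 338.2])]
```

```bash

python3 -m creep '[{"dx":0.05,"dy":0.78,"dz":0,"rx":0,"ry":0,"rz":0,"grip":-0.2},{"dx":0.05,"dy":0.78,"dz":0,"rx":0,"ry":0,"rz":0,"grip":-0.2},{"dx":0.05,"dy":0.78,"dz":0,"rx":0,"ry":0,"rz":0,"grip":-0.2},{"dx":0.05,"dy":0.78,"dz":0,"rx":0,"ry":0,"rz":0,"grip":-0.2},{"dx":0.05,"dy":0.78,"dz":0,"rx":0,"ry":0,"rz":0,"grip":-0.2}]' | grep pos
python3 -m creep '[{"dx":0.05,"dy":0.42,"dz":-0.03,"rx":0,"ry":0,"rz":0,"grip":-0.2},{"dx":0.05,"dy":0.42,"dz":-0.05,"rx":0,"ry":0,"rz":0,"grip":-0.2},{"dx":0.05,"dy":0.42,"dz":-0.1,"rx":0,"ry":0,"rz":0,"grip":-0.2},{"dx":0.05,"dy":0.42,"dz":-0.1,"rx":0,"ry":0,"rz":0,"grip":-0.2},{"dx":0.05,"dy":0.42,"dz":-0.1,"rx":0,"ry":0,"rz":0,"grip":-0.2}]' | grep pos
python3 -c "
from h import *
im,c=shot('wrist','p3');print(ctrl.read_state()['eef_pos'])
m=cv2.inRange(cv2.cvtColor(im,cv2.COLOR_BGR2HSV),(100,120,30),(120,255,255))
k,l,st,ce=cv2.connectedComponentsWithStats(m)
for j in range(1,k):
    if st[j,4]>200:print(st[j],atz('wrist',ce[j],38,c))
q=proj('wrist',(546.2,392.5,58),c);print(q)
x,y=q.astype(int);cv2.imwrite('pics/p3c.png',cv2.resize(im[y-70:y+70,x-100:x+100],None,fx=4,fy=4))
"
```

```text
eef_pos: [523.8, 220.5, 194.2]
eef_pos: [544.1, 386.0, 153.8]
[544.54 385.6  154.53]
[ 118  112   82   85 5378] [536.77 294.54  38.  ]
[ 216  139   85   85 5676] [540.28 389.64  38.  ]
[495 167  17  34 428] [468.75 676.11  38.  ]
[  0 260  30  42 899] [766.59  85.68  38.  ]
[259.81 195.09]
```

```bash
python3 -c "
from h import *
im,c=load('p3');print(np.array(c['world_from_camera'])[:3,3])
g=cv2.cvtColor(im,cv2.COLOR_BGR2GRAY)
r=np.linalg.norm(proj('wrist',(546.2,392.5+12,58),c)-proj('wrist',(546.2,392.5-12,58),c))/2;print('r',r)
G=cv2.resize(im[...,0][140:250,200:320],None,fx=4,fy=4,interpolation=cv2.INTER_CUBIC)
h=cv2.HoughCircles(cv2.GaussianBlur(G,(5,5),0),cv2.HOUGH_GRADIENT,1,10,param1=60,param2=12,minRadius=int(4*r-6),maxRadius=int(4*r+6))
for q in h[0][:6]:
    uv=(200+q[0]/4,140+q[1]/4);print(q,uv,atz('wrist',uv,58,c))
"
```

```text
[470.07 369.32 297.39]
r 14.072951167425735
[240.5 220.5  52.6] (np.float32(260.125), np.float32(195.125)) [546.17 392.76  58.  ]
[236.5 191.5  52.6] (np.float32(259.125), np.float32(187.875)) [540.14 390.35  58.  ]
[233.5 228.5  61.4] (np.float32(258.375), np.float32(197.125)) [548.27 391.77  58.  ]
[190.5 209.5  61.4] (np.float32(247.625), np.float32(192.375)) [546.37 381.9   58.  ]
[240.5 207.5  61.4] (np.float32(260.125), np.float32(191.875)) [543.37 392.05  58.  ]
[135.5 233.5  56.8] (np.float32(233.875), np.float32(198.375)) [554.45 371.78  58.  ]
```

View pics/p3c.png

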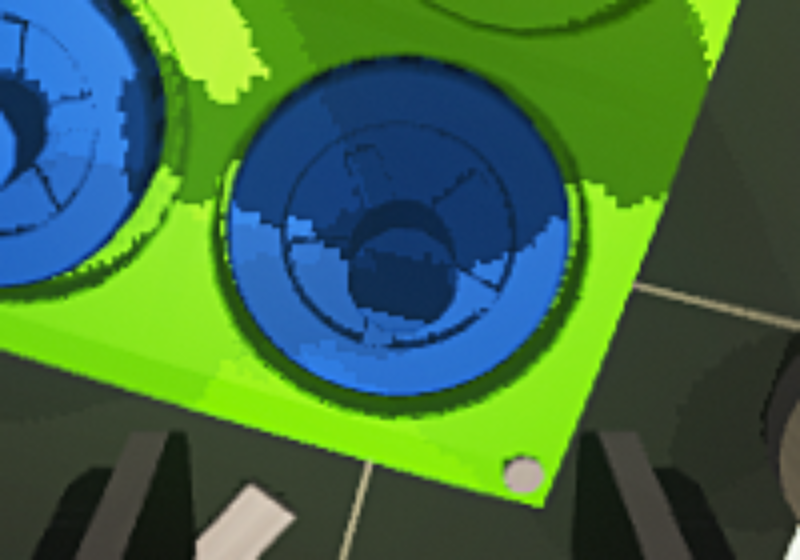

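```bash

python3 -m creep '[{"dx":0.004,"dy":0.0175,"dz":-0.13,"rx":0,"ry":0,"rz":0,"grip":-0.2},{"dx":0.004,"dy":0.0175,"dz":-0.2,"rx":0,"ry":0,"rz":0,"grip":-0.2},{"dx":0.004,"dy":0.0175,"dz":-0.25,"rx":0,"ry":0,"rz":0,"grip":-0.2},{"dx":0.004,"dy":0.0175,"dz":-0.287,"rx":0,"ry":0,"rz":0,"grip":-0.2},{"dx":0.004,"dy":0.0175,"dz":-0.287,"rx":0,"ry":0,"rz":0,"grip":-0.2}]' | grep -E 'pos|force'
python3 -m creep '[{"dx":0,"dy":0,"dz":0,"rx":0,"ry":0,"rz":0,"grip":0.5},{"dx":0,"dy":0,"dz":0,"rx":0,"ry":0,"rz":0,"grip":1},{"dx":0,"dy":0,"dz":0,"rx":0,"ry":0,"rz":0,"grip":1},{"dx":0,"dy":0,"dz":0,"rx":0,"ry":0,"rz":0,"grip":1},{"dx":0,"dy":0,"dz":0,"rx":0,"ry":0,"rz":0,"grip":1}]'| grep -E 'pos|force|width'
python3 -m creep '[{"dx":0,"dy":0,"dz":0.05,"rx":0,"ry":0,"rz":0,"grip":1},{"dx":0,"dy":0,"dz":0.15,"rx":0,"ry":0,"rz":0,"grip":1},{"dx":0,"dy":0,"dz":0.28,"rx":0,"ry":0,"rz":0,"grip":1},{"dx":-0.02,"dy":-0.1,"dz":0.35,"rx":0,"ry":0,"rz":0,"grip":1},{"dx":-0.04,"dy":-0.22,"dz":0.37,"rx":0,"ry":0,"rz":0,"grip":1}]'| grep -E 'pos|width'
python3 -m creep '[{"dx":-0.145,"dy":-0.75,"dz":0,"rx":0,"ry":0,"rz":0,"grip":1},{"dx":-0.145,"dy":-0.75,"dz":0,"rx":0,"ry":0,"rz":0,"grip":1},{"dx":-0.145,"dy":-0.75,"dz":0,"rx":0,"ry":0,"rz":0,"grip":1},{"dx":-0.145,"dy":-0.75,"dz":0,"rx":0,"ry":0,"rz":0,"grip":1},{"dx":-0.145,"dy":-0.75,"dz":0,"rx":0,"ry":0,"rz":0,"grip":1}]'| grep -E 'pos|width'
```

```text
eef_pos: [544.9, 394.6, 39.2]
force: [-0.9, -0.5, 0.5]
gripper_force: 0.0
eef_pos: [546.1, 394.9, 41.3]
force: [0.7, -2.6, 5.5]
width: 21.4
gripper_force: 58.6
eef_pos: [529.3, 309.1, 191.2]
width: 21.8
eef_pos: [470.5, 5.8, 188.8]
width: 21.4
```

```bash

python3 -m creep '[{"dx":0.001,"dy":-0.005,"dz":-0.1,"rx":0,"ry":0,"rz":0,"grip":1},{"dx":0.001,"dy":-0.005,"dz":-0.15,"rx":0,"ry":0,"rz":0,"grip":1},{"dx":0.001,"dy":-0.005,"dz":-0.2,"rx":0,"ry":0,"rz":0,"grip":1},{"dx":0.001,"dy":-0.005,"dz":-0.225,"rx":0,"ry":0,"rz":0,"grip":1},{"dx":0.001,"dy":-0.005,"dz":-0.225,"rx":0,"ry":0,"rz":0,"grip":1}]' | grep -E 'pos|width'
python3 -m creep '[{"dx":0,"dy":0,"dz":-0.02,"rx":0,"ry":0,"rz":0,"grip":1},{"dx":0,"dy":0,"dz":-0.04,"rx":0,"ry":0,"rz":0,"grip":1},{"dx":0,"dy":0,"dz":-0.055,"rx":0,"ry":0,"rz":0,"grip":1},{"dx":0,"dy":0,"dz":-0.07,"rx":0,"ry":0,"rz":0,"grip":1},{"dx":0,"dy":0,"dz":-0.07,"rx":0,"ry":0,"rz":0,"grip":1}]'
```

```text
eef_pos: [471.3, 5.8, 97.8]
width: 21.8
clock: 40.08
eef_pos: [472.6, 3.7, 69.9]
tool_rot: [-3.139, 0.002, -2.896]
force: [1.7, -5.0, 2.5]
width: 21.7
gripper_force: 60.1
```

```bash

python3 -m creep '[{"dx":0,"dy":0,"dz":0,"rx":0,"ry":0,"rz":0,"grip":0},{"dx":0,"dy":0,"dz":0,"rx":0,"ry":0,"rz":0,"grip":-0.1},{"dx":0,"dy":0,"dz":0.04,"rx":0,"ry":0,"rz":0,"grip":-0.1},{"dx":0,"dy":0,"dz":0.14,"rx":0,"ry":0,"rz":0,"grip":-0.1},{"dx":0,"dy":0,"dz":0.27,"rx":0,"ry":0,"rz":0,"grip":-0.1}]'| grep -E 'pos|width'
python3 -m creep '[{"dx":0.15,"dy":0.03,"dz":0,"rx":0,"ry":0,"rz":0,"grip":0},{"dx":0.3,"dy":0.06,"dz":0,"rx":0,"ry":0,"rz":0,"grip":0},{"dx":0.405,"dy":0.103,"dz":0,"rx":0,"ry":0,"rz":0,"grip":0},{"dx":0.405,"dy":0.103,"dz":-0.1,"rx":0,"ry":0,"rz":0,"grip":0},{"dx":0.405,"dy":0.103,"dz":-0.12,"rx":0,"ry":0,"rz":0,"grip":0}]'| grep -E 'pos|width'
python3 -c "
from h import *
im,c=shot('wrist','w15');a=shot('side','d15')[0]
s=ctrl.read_state();print(s['eef_pos'])
b,g,r=[im[...,i].astype(int) for i in range(3)]
m=((r>140)&(g>50)&(g<130)&(b<60)).astype(np.uint8);n,l,st,ce=cv2.connectedComponentsWithStats(m)
for i in range(1,n):
    if st[i,4]>60:print(st[i],ce[i],atz('wrist',ce[i],102,c))
for i,n in ((cv2.imread('pics/d5.png'),'old'),(a,'new')):
    m=cv2.inRange(cv2.cvtColor(i,cv2.COLOR_BGR2HSV),(100,120,30),(120,255,255))
    k,l,st,ce=cv2.connectedComponentsWithStats(m)
    print(n,[(st[j].tolist(),ce[j].round(1).tolist()) for j in range(1,k) if 200<ce[j][0]<260 and 140<ce[j][1]<200])
"
```

```text
eef_pos: [470.1, 5.9, 177.9]
width: 46.8
eef_pos: [630.6, 46.9, 126.6]
width: 42.8
[631.77  46.48 128.58]
[  0  10  51  28 265] [25.3  22.95] [ 528.75 -142.29  102.  ]
[ 91  24  27  56 347] [98.61 55.17] [547.75 -70.37 102.  ]
[126  24  18  31  95] [134.4   35.26] [532.94 -48.89 102.  ]
[222  36  56  16 498] [256.01  43.11] [524.84  22.61 102.  ]
old [([247, 169, 21, 16, 268], [257.2, 176.6])]
new [([247, 169, 22, 16, 270], [257.8, 176.9])]
```

Wheel_3 is seated as wheel_1 was. Slide the indicator up.

```bash

python3 -m creep '[{"dx":0.002,"dy":-0.002,"dz":-0.06,"rx":0,"ry":0,"rz":0,"grip":0},{"dx":0.002,"dy":-0.002,"dz":-0.12,"rx":0,"ry":0,"rz":0,"grip":0},{"dx":0.002,"dy":-0.002,"dz":-0.12,"rx":0,"ry":0,"rz":0,"grip":0.3},{"dx":0.002,"dy":-0.002,"dz":-0.12,"rx":0,"ry":0,"rz":0,"grip":1},{"dx":0.002,"dy":-0.002,"dz":-0.12,"rx":0,"ry":0,"rz":0,"grip":1}]'| grep -E 'pos|width'
python3 -m creep '[{"dx":0,"dy":0,"dz":0,"rx":0,"ry":0,"rz":0,"grip":1},{"dx":-0.02,"dy":-0.005,"dz":0,"rx":0,"ry":0,"rz":0,"grip":1},{"dx":-0.05,"dy":-0.0126,"dz":0,"rx":0,"ry":0,"rz":0,"grip":1},{"dx":-0.08,"dy":-0.02,"dz":0,"rx":0,"ry":0,"rz":0,"grip":1},{"dx":-0.09,"dy":-0.0225,"dz":0,"rx":0,"ry":0,"rz":0,"grip":1}]'| grep -E 'pos|force'
python3 -m creep '[{"dx":0,"dy":0,"dz":0,"rx":0,"ry":0,"rz":0,"grip":1},{"dx":0,"dy":0,"dz":0,"rx":0,"ry":0,"rz":0,"grip":1},{"dx":0,"dy":0,"dz":0,"rx":0,"ry":0,"rz":0,"grip":0.3},{"dx":0,"dy":0,"dz":0,"rx":0,"ry":0,"rz":0,"grip":0},{"dx":0,"dy":0,"dz":0.08,"rx":0,"ry":0,"rz":0,"grip":0}]'| grep -E 'pos|force'
python3 -m creep '[{"dx":-0.05,"dy":-0.1,"dz":0.08,"rx":0,"ry":0,"rz":0,"grip":0},{"dx":-0.119,"dy":-0.246,"dz":0.08,"rx":0,"ry":0,"rz":0,"grip":0},{"dx":-0.119,"dy":-0.246,"dz":0.08,"rx":0,"ry":0,"rz":0,"grip":0},{"dx":-0.119,"dy":-0.246,"dz":0.08,"rx":0,"ry":0,"rz":0,"grip":0},{"dx":-0.119,"dy":-0.246,"dz":0.08,"rx":0,"ry":0,"rz":0,"grip":0}]'| grep -E 'pos|force'
python3 obs.py g1
```

```text
eef_pos: [635.2, 43.8, 83.4]
width: 12.2
eef_pos: [601.1, 35.2, 83.4]
force: [9.2, -2.5, -1.5]
gripper_force: 58.9
eef_pos: [595.8, 37.8, 112.0]
force: [0.6, 0.2, 0.2]
gripper_force: 0.0
eef_pos: [551.0, -59.4, 145.5]
force: [0.4, 0.0, -0.0]
gripper_force: 0.0
g1 reading 1.4636208698448319 hub [546.83  21.92] npx 66 knob [504.15 -86.49] ang 167.97858162063193 cap [503.77  11.67] tcp [550.97 -59.58 145.48] 43.975
```

```bash
python3 arc.py 168 228 288 325 360 35
python3 -m creep '[{"dx":-0.06,"dy":-0.035,"dz":-0.02,"rx":0,"ry":0,"rz":0,"grip":0},{"dx":-0.117,"dy":-0.067,"dz":-0.05,"rx":0,"ry":0,"rz":0,"grip":0},{"dx":-0.117,"dy":-0.067,"dz":-0.1,"rx":0,"ry":0,"rz":0,"grip":0},{"dx":-0.117,"dy":-0.067,"dz":-0.166,"rx":0,"ry":0,"rz":0,"grip":0},{"dx":-0.117,"dy":-0.067,"dz":-0.166,"rx":0,"ry":0,"rz":0,"grip":0.4}]'|grep pos
python3 -m creep '[{"dx":0,"dy":0,"dz":0,"rx":0,"ry":0,"rz":0,"grip":1},{"dx":0,"dy":0,"dz":0,"rx":0,"ry":0,"rz":0,"grip":1},{"dx":0,"dy":0,"dz":0,"rx":0,"ry":0,"rz":0,"grip":1},{"dx":0,"dy":0,"dz":0,"rx":0,"ry":0,"rz":0,"grip":1},{"dx":0,"dy":0,"dz":0,"rx":0,"ry":0,"rz":0,"grip":1}]'|grep -E 'pos|width'
```

```text
168.0 228.0 [[-0.002, -0.018], [0.0, -0.035], [0.005, -0.052], [0.014, -0.068], [0.026, -0.081]]
228.0 288.0 [[0.014, -0.01], [0.031, -0.018], [0.048, -0.021], [0.066, -0.021], [0.083, -0.018]]
288.0 325.0 [[0.01, 0.004], [0.02, 0.009], [0.029, 0.016], [0.037, 0.024], [0.043, 0.032]]
325.0 360.0 [[0.005, 0.009], [0.01, 0.018], [0.013, 0.028], [0.015, 0.038], [0.015, 0.049]]
360.0 35.0 [[-0.049, -0.077], [-0.14, -0.065], [-0.167, 0.022], [-0.1, 0.084], [-0.015, 0.049]]
eef_pos: [502.6, -87.0, 77.7]
eef_pos: [503.9, -88.4, 79.5]
width: 12.7
```

```bash

python3 -m creep '[{"dx":-0.002,"dy":-0.018,"dz":0,"rx":0,"ry":0,"rz":0,"grip":1},{"dx":0,"dy":-0.035,"dz":0,"rx":0,"ry":0,"rz":0,"grip":1},{"dx":0.005,"dy":-0.052,"dz":0,"rx":0,"ry":0,"rz":0,"grip":1},{"dx":0.014,"dy":-0.068,"dz":0,"rx":0,"ry":0,"rz":0,"grip":1},{"dx":0.026,"dy":-0.081,"dz":0,"rx":0,"ry":0,"rz":0,"grip":1}]'|grep -E 'width'
python3 -m creep '[{"dx":0.014,"dy":-0.01,"dz":0,"rx":0,"ry":0,"rz":0,"grip":1},{"dx":0.031,"dy":-0.018,"dz":0,"rx":0,"ry":0,"rz":0,"grip":1},{"dx":0.048,"dy":-0.021,"dz":0,"rx":0,"ry":0,"rz":0,"grip":1},{"dx":0.066,"dy":-0.021,"dz":0,"rx":0,"ry":0,"rz":0,"grip":1},{"dx":0.083,"dy":-0.018,"dz":0,"rx":0,"ry":0,"rz":0,"grip":1}]'|grep -E 'width'
sed -i "s/    print(name,'reading'/    e=s['eef_pos'];print('tcpang',np.degrees(np.arctan2(e[1]+94,e[0]-539.4))%360)\n    print(name,'reading'/" obs.py
python3 obs.py g2
python3 -m creep '[{"dx":0.01,"dy":0.004,"dz":0,"rx":0,"ry":0,"rz":0,"grip":1},{"dx":0.02,"dy":0.009,"dz":0,"rx":0,"ry":0,"rz":0,"grip":1},{"dx":0.029,"dy":0.016,"dz":0,"rx":0,"ry":0,"rz":0,"grip":1},{"dx":0.037,"dy":0.024,"dz":0,"rx":0,"ry":0,"rz":0,"grip":1},{"dx":0.043,"dy":0.032,"dz":0,"rx":0,"ry":0,"rz":0,"grip":1}]'|grep -E 'width'
python3 obs.py g3
python3 -m creep '[{"dx":0.005,"dy":0.009,"dz":0,"rx":0,"ry":0,"rz":0,"grip":1},{"dx":0.01,"dy":0.018,"dz":0,"rx":0,"ry":0,"rz":0,"grip":1},{"dx":0.013,"dy":0.028,"dz":0,"rx":0,"ry":0,"rz":0,"grip":1},{"dx":0.015,"dy":0.038,"dz":0,"rx":0,"ry":0,"rz":0,"grip":1},{"dx":0.015,"dy":0.049,"dz":0,"rx":0,"ry":0,"rz":0,"grip":1}]'|grep -E 'width'
python3 obs.py g4
python3 -m creep '[{"dx":-0.001,"dy":0.01,"dz":0,"rx":0,"ry":0,"rz":0,"grip":1},{"dx":-0.003,"dy":0.021,"dz":0,"rx":0,"ry":0,"rz":0,"grip":1},{"dx":-0.006,"dy":0.03,"dz":0,"rx":0,"ry":0,"rz":0,"grip":1},{"dx":-0.01,"dy":0.04,"dz":0,"rx":0,"ry":0,"rz":0,"grip":1},{"dx":-0.015,"dy":0.049,"dz":0,"rx":0,"ry":0,"rz":0,"grip":1}]'|grep -E 'width'
python3 obs.py g5
```

```text
width: 12.9
width: 12.8
tcpang 284.2357292262262
g2 reading 3.5778035821657355 hub [546.73  21.53] npx 57 knob [ 513.11 -121.9 ] ang 226.70633212439762 cap [504.2   11.38] tcp [ 547.84 -127.27   79.31] 46.525
width: 12.6
tcpang 320.5049191805478
g3 reading 4.219361638116595 hub [546.57  21.58] npx 68 knob [538.64 -10.55] ang 90.52217917528351 cap [504.65  10.77] tcp [ 564.87 -114.99   79.26] 47.2
width: 13.1
tcpang 358.7762603803335
g4 reading 4.331472350916572 hub [546.23  21.65] npx 89 knob [539.73  -7.38] ang 89.77998392501628 cap [503.77  11.92] tcp [571.36 -94.68  79.33] 47.875
width: 12.6
tcpang 37.99127558710485
g5 reading 3.9418707389066827 hub [547.17  21.8 ] npx 99 knob [539.36  -1.75] ang 90.02245620550677 cap [503.69  11.9 ] tcp [564.47 -74.42  79.36] 48.55
```

```bash
python3 fitn.py 284.2 3.578 320.5 4.219 358.8 4.331 38 3.942; python3 fitn.py  320.5 4.219 358.8 4.331 38 3.942; python3 arc.py 36 351
```

```text
mean 2.9131322341340478 peak deg 349.1346922626106 [-0.02939122  0.01067169  0.0608402  -0.04212066]
mean 2.897762413064567 peak deg 350.70261998607725 [-0.02485989  0.05180756 -0.02694767]
36.0 351.0 [[-0.082, 0.034], [-0.15, -0.024], [-0.129, -0.11], [-0.043, -0.131], [0.015, -0.063]]
```

```bash

python3 -m creep '[{"dx":0.007,"dy":-0.012,"dz":0,"rx":0,"ry":0,"rz":0,"grip":1},{"dx":0.013,"dy":-0.025,"dz":0,"rx":0,"ry":0,"rz":0,"grip":1},{"dx":0.016,"dy":-0.038,"dz":0,"rx":0,"ry":0,"rz":0,"grip":1},{"dx":0.017,"dy":-0.052,"dz":0,"rx":0,"ry":0,"rz":0,"grip":1},{"dx":0.016,"dy":-0.066,"dz":0,"rx":0,"ry":0,"rz":0,"grip":1}]'|grep -E 'width'
python3 obs.py g6
python3 -m creep '[{"dx":0,"dy":0,"dz":0,"rx":0,"ry":0,"rz":0,"grip":1},{"dx":0,"dy":0,"dz":0,"rx":0,"ry":0,"rz":0,"grip":0},{"dx":0,"dy":0,"dz":0,"rx":0,"ry":0,"rz":0,"grip":0},{"dx":0,"dy":0,"dz":0.08,"rx":0,"ry":0,"rz":0,"grip":0},{"dx":-0.03,"dy":0.06,"dz":0.18,"rx":0,"ry":0,"rz":0,"grip":1}]'|grep -E 'pos'
python3 obs.py g7
```

```text
width: 12.7
tcpang 340.94976103034725
g6 reading 4.387697312713812 hub [546.81  21.72] npx 85 knob [539.23  -8.48] ang 90.11205805832616 cap [503.8   11.95] tcp [ 569.89 -104.53   79.26] 49.225
eef_pos: [558.0, -80.4, 150.7]
tcpang 44.55895425811269
g7 reading 4.372985622503345 hub [546.86  22.01] npx 65 knob [ 571.49 -103.  ] ang 344.33267211005233 cap [503.89  11.77] tcp [558.98 -74.72 155.99] 49.9
```

```bash

python3 -m creep '[{"dx":-0.07,"dy":0.11,"dz":0,"rx":0,"ry":0,"rz":0,"grip":1},{"dx":-0.136,"dy":0.221,"dz":0,"rx":0,"ry":0,"rz":0,"grip":1},{"dx":-0.136,"dy":0.221,"dz":0,"rx":0,"ry":0,"rz":0,"grip":1},{"dx":-0.136,"dy":0.221,"dz":-0.04,"rx":0,"ry":0,"rz":0,"grip":1},{"dx":-0.136,"dy":0.221,"dz":-0.06,"rx":0,"ry":0,"rz":0,"grip":1}]'|grep -E pos
python3 -c "
from h import *
print(ctrl.read_state()['eef_pos'])"
```

```text
eef_pos: [504.2, 9.1, 126.4]
[504.17   9.12 126.38]
```

```bash

python3 -m creep '[{"dx":0,"dy":0.004,"dz":-0.02,"rx":0,"ry":0,"rz":0,"grip":1},{"dx":0,"dy":0.004,"dz":-0.04,"rx":0,"ry":0,"rz":0,"grip":1},{"dx":0,"dy":0.004,"dz":-0.06,"rx":0,"ry":0,"rz":0,"grip":1},{"dx":0,"dy":0.004,"dz":-0.06,"rx":0,"ry":0,"rz":0,"grip":1},{"dx":0,"dy":0.004,"dz":-0.06,"rx":0,"ry":0,"rz":0,"grip":1}]'
python3 -m creep '[{"dx":0,"dy":0,"dz":-0.004,"rx":0,"ry":0,"rz":0,"grip":1},{"dx":0,"dy":0,"dz":-0.005,"rx":0,"ry":0,"rz":0,"grip":1},{"dx":0,"dy":0,"dz":-0.005,"rx":0,"ry":0,"rz":0,"grip":1},{"dx":0,"dy":0,"dz":-0.005,"rx":0,"ry":0,"rz":0,"grip":1},{"dx":0,"dy":0,"dz":-0.005,"rx":0,"ry":0,"rz":0,"grip":1}]'|grep -E 'pos|force'
```

```text
clock: 51.15
eef_pos: [504.7, 11.5, 103.5]
tool_rot: [-3.141, 0.001, -2.894]
force: [-0.3, 0.1, 4.7]
width: -0.4
gripper_force: 2.6
eef_pos: [505.2, 11.6, 102.8]
force: [-2.5, -0.0, 18.2]
gripper_force: 8.6
```

Dotted. Now slide back and fetch the wheel.

```bash

python3 -m creep '[{"dx":0,"dy":0,"dz":0.05,"rx":0,"ry":0,"rz":0,"grip":1},{"dx":0,"dy":0,"dz":0.1,"rx":0,"ry":0,"rz":0,"grip":0},{"dx":0.1,"dy":0.03,"dz":0.1,"rx":0,"ry":0,"rz":0,"grip":0},{"dx":0.234,"dy":0.064,"dz":0.08,"rx":0,"ry":0,"rz":0,"grip":0},{"dx":0.234,"dy":0.064,"dz":0.06,"rx":0,"ry":0,"rz":0,"grip":0}]'|grep -E 'pos'
python3 -m creep '[{"dx":0,"dy":0,"dz":-0.05,"rx":0,"ry":0,"rz":0,"grip":0},{"dx":0,"dy":0,"dz":-0.11,"rx":0,"ry":0,"rz":0,"grip":0},{"dx":0,"dy":0,"dz":-0.11,"rx":0,"ry":0,"rz":0,"grip":0.4},{"dx":0,"dy":0,"dz":-0.11,"rx":0,"ry":0,"rz":0,"grip":1},{"dx":0,"dy":0,"dz":-0.11,"rx":0,"ry":0,"rz":0,"grip":1}]'|grep -E 'pos|width'
python3 -m creep '[{"dx":0,"dy":0,"dz":0,"rx":0,"ry":0,"rz":0,"grip":1},{"dx":0.02,"dy":0.005,"dz":0,"rx":0,"ry":0,"rz":0,"grip":1},{"dx":0.05,"dy":0.0126,"dz":0,"rx":0,"ry":0,"rz":0,"grip":1},{"dx":0.08,"dy":0.02,"dz":0,"rx":0,"ry":0,"rz":0,"grip":1},{"dx":0.089,"dy":0.0225,"dz":0,"rx":0,"ry":0,"rz":0,"grip":1}]'|grep -E 'pos|force'
python3 -m creep '[{"dx":0,"dy":0,"dz":0,"rx":0,"ry":0,"rz":0,"grip":1},{"dx":0,"dy":0,"dz":0,"rx":0,"ry":0,"rz":0,"grip":1},{"dx":0,"dy":0,"dz":0,"rx":0,"ry":0,"rz":0,"grip":0.3},{"dx":0,"dy":0,"dz":0,"rx":0,"ry":0,"rz":0,"grip":0},{"dx":0,"dy":0,"dz":0.06,"rx":0,"ry":0,"rz":0,"grip":0}]'|grep -E 'pos'
python3 -m creep '[{"dx":0,"dy":0,"dz":0.12,"rx":0,"ry":0,"rz":0,"grip":-0.1},{"dx":-0.15,"dy":-0.04,"dz":0.12,"rx":0,"ry":0,"rz":0,"grip":-0.1},{"dx":-0.3,"dy":-0.08,"dz":0.12,"rx":0,"ry":0,"rz":0,"grip":-0.1},{"dx":-0.403,"dy":-0.106,"dz":0.1,"rx":0,"ry":0,"rz":0,"grip":-0.1},{"dx":-0.403,"dy":-0.106,"dz":0.08,"rx":0,"ry":0,"rz":0,"grip":-0.1}]'|grep -E 'pos'
python3 obs.py h1
```

```text
eef_pos: [602.3, 38.9, 124.9]
eef_pos: [597.5, 34.3, 81.0]
width: 12.8
eef_pos: [630.9, 42.7, 80.9]
force: [-8.1, -7.0, 2.4]
gripper_force: 59.5
eef_pos: [632.8, 47.0, 104.7]
eef_pos: [469.6, 3.3, 138.0]
tcpang 124.46794007000462
h1 reading 3.589008436637103 hub [580.34  31.28] npx 20 knob None ang None cap [537.49  20.32] tcp [472.1    4.04 137.26] 54.95
```

```bash

python3 -m creep '[{"dx":-0.002,"dy":0,"dz":-0.08,"rx":0,"ry":0,"rz":0,"grip":-0.1},{"dx":-0.002,"dy":0,"dz":-0.14,"rx":0,"ry":0,"rz":0,"grip":-0.1},{"dx":-0.002,"dy":0,"dz":-0.172,"rx":0,"ry":0,"rz":0,"grip":-0.1},{"dx":-0.002,"dy":0,"dz":-0.172,"rx":0,"ry":0,"rz":0,"grip":0.4},{"dx":-0.002,"dy":0,"dz":-0.172,"rx":0,"ry":0,"rz":0,"grip":1}]'|grep -E 'pos|width'
python3 -m creep '[{"dx":0,"dy":0,"dz":0,"rx":0,"ry":0,"rz":0,"grip":1},{"dx":0,"dy":0,"dz":0,"rx":0,"ry":0,"rz":0,"grip":1},{"dx":0,"dy":0,"dz":0.05,"rx":0,"ry":0,"rz":0,"grip":1},{"dx":0,"dy":0,"dz":0.16,"rx":0,"ry":0,"rz":0,"grip":1},{"dx":0,"dy":0,"dz":0.3,"rx":0,"ry":0,"rz":0,"grip":1}]'|grep -E 'pos|width'
python3 -m creep '[{"dx":-0.02,"dy":-0.15,"dz":0,"rx":0,"ry":0,"rz":0,"grip":1},{"dx":-0.05,"dy":-0.3,"dz":0,"rx":0,"ry":0,"rz":0,"grip":1},{"dx":-0.08,"dy":-0.45,"dz":0,"rx":0,"ry":0,"rz":0,"grip":1},{"dx":-0.08,"dy":-0.5,"dz":0,"rx":0,"ry":0,"rz":0,"grip":1},{"dx":-0.08,"dy":-0.5,"dz":0,"rx":0,"ry":0,"rz":0,"grip":1}]'|grep -E 'pos|width'
cat > trayfit.py <<'E'
from h import *
import sys
from scipy.optimize import minimize
# fit tray pose by matching edges of the image against the known tray outline (rim z=26, dividers z=19) from a good first guess
def fit(name,guess):
    im,c=load(name);e=cv2.Canny(cv2.GaussianBlur(im,(3,3),0),40,100);d=cv2.distanceTransform(255-e,cv2.DIST_L2,5);d=np.minimum(d,6)
    t=np.linspace(-105,105,60);L=[]
    for s in(-105,105):L+=[(s,q,26) for q in t]+[(q,s,26) for q in t]
    for s in(-2,2):L+=[(s,q,19) for q in t[4:-4]]+[(q,s,19) for q in t[4:-4]]
    L=np.array(L)
    def f(p):
        co,si=np.cos(p[2]*.01),np.sin(p[2]*.01)
        P=[proj('wrist',(p[0]+co*x-si*y,p[1]+si*x+co*y,z),c) for x,y,z in L]
        return np.mean([d[int(v),int(u)] if 0<=int(u)<512 and 0<=int(v)<384 else 6 for u,v in P])
    r=min((minimize(f,np.array(guess)+o,method='Nelder-Mead',options=dict(initial_simplex=np.array(guess)+o+np.array([[0,0,0],[8,0,0],[0,8,0],[0,0,5]]))) for o in np.array([[0,0,0],[6,6,0],[-6,-6,0]])),key=lambda r:r.fun)
    return r.x,r.fun
if __name__=="__main__":
    print('ref t1',fit('t1',[441,-315,31]))
    shot('wrist',sys.argv[1]);print(sys.argv[1],fit(sys.argv[1],[441,-315,31]))
E
python3 trayfit.py t4
```

```text
eef_pos: [472.8, 3.3, 69.1]
width: 21.3
eef_pos: [470.2, 4.4, 188.9]
width: 21.7
eef_pos: [438.9, -197.3, 188.3]
width: 21.6
ref t1 (array([ 439.16, -316.53,   32.46]), np.float64(1.0810977220535278))
t4 (array([ 439.27, -316.59,   32.28]), np.float64(1.1324024200439453))
```

```bash

python3 -m creep '[{"dx":0.05,"dy":-0.12,"dz":0,"rx":0,"ry":0,"rz":0,"grip":1},{"dx":0.1,"dy":-0.25,"dz":0,"rx":0,"ry":0,"rz":0,"grip":1},{"dx":0.162,"dy":-0.378,"dz":0,"rx":0,"ry":0,"rz":0,"grip":1},{"dx":0.162,"dy":-0.378,"dz":-0.06,"rx":0,"ry":0,"rz":0,"grip":1},{"dx":0.162,"dy":-0.378,"dz":-0.18,"rx":0,"ry":0,"rz":0,"grip":1}]'|grep -E 'pos|width'
python3 -m creep '[{"dx":0,"dy":0,"dz":-0.07,"rx":0,"ry":0,"rz":0,"grip":1},{"dx":0,"dy":0,"dz":-0.13,"rx":0,"ry":0,"rz":0,"grip":1},{"dx":0,"dy":0,"dz":-0.16,"rx":0,"ry":0,"rz":0,"grip":1},{"dx":0,"dy":0,"dz":-0.16,"rx":0,"ry":0,"rz":0,"grip":1},{"dx":0,"dy":0,"dz":-0.16,"rx":0,"ry":0,"rz":0,"grip":1}]'|grep -E 'pos|width|force'
```

```text
eef_pos: [507.4, -346.0, 117.0]
width: 21.5
eef_pos: [505.5, -347.2, 53.4]
force: [1.0, 0.2, -2.9]
width: 21.0
gripper_force: 59.8
```

```bash

python3 -m creep '[{"dx":-0.004,"dy":-0.003,"dz":-0.03,"rx":0,"ry":0,"rz":0,"grip":1},{"dx":-0.004,"dy":-0.003,"dz":-0.05,"rx":0,"ry":0,"rz":0,"grip":1},{"dx":-0.004,"dy":-0.003,"dz":-0.062,"rx":0,"ry":0,"rz":0,"grip":1},{"dx":-0.004,"dy":-0.003,"dz":-0.062,"rx":0,"ry":0,"rz":0,"grip":1},{"dx":-0.004,"dy":-0.003,"dz":-0.062,"rx":0,"ry":0,"rz":0,"grip":1}]'|grep -E 'pos|width|force'
python3 -m creep '[{"dx":0,"dy":0,"dz":0,"rx":0,"ry":0,"rz":0,"grip":0.3},{"dx":0,"dy":0,"dz":0,"rx":0,"ry":0,"rz":0,"grip":0},{"dx":0,"dy":0,"dz":0.06,"rx":0,"ry":0,"rz":0,"grip":0},{"dx":0,"dy":0,"dz":0.18,"rx":0,"ry":0,"rz":0,"grip":0},{"dx":0,"dy":0,"dz":0.32,"rx":0,"ry":0,"rz":0,"grip":0}]'|grep -E 'pos'
python3 -m creep '[{"dx":0,"dy":0.15,"dz":0.1,"rx":0,"ry":0,"rz":0,"grip":0},{"dx":0,"dy":0.3,"dz":0.1,"rx":0,"ry":0,"rz":0,"grip":0},{"dx":0,"dy":0.45,"dz":0.1,"rx":0,"ry":0,"rz":0,"grip":0},{"dx":0,"dy":0.6,"dz":0.1,"rx":0,"ry":0,"rz":0,"grip":0},{"dx":0,"dy":0.75,"dz":0.1,"rx":0,"ry":0,"rz":0,"grip":0}]'|grep -E 'pos'
python3 -c "
from h import *
im,c=shot('wrist','t5');shot('side','t5s');shot('scene','t5c')
m=cv2.inRange(cv2.cvtColor(im,cv2.COLOR_BGR2HSV),(100,120,30),(120,255,255))
k,l,st,ce=cv2.connectedComponentsWithStats(m)
for j in range(1,k):
    if st[j,4]>200:print(st[j],atz('wrist',ce[j],24,c))"
python3 -m creep '[{"dx":0.1,"dy":0.78,"dz":0,"rx":0,"ry":0,"rz":0,"grip":-0.2},{"dx":0.1,"dy":0.78,"dz":0,"rx":0,"ry":0,"rz":0,"grip":-0.2},{"dx":0.1,"dy":0.78,"dz":0,"rx":0,"ry":0,"rz":0,"grip":-0.2},{"dx":0.1,"dy":0.78,"dz":0,"rx":0,"ry":0,"rz":0,"grip":-0.2},{"dx":0.1,"dy":0.78,"dz":0,"rx":0,"ry":0,"rz":0,"grip":-0.2}]' | grep pos
```

```text
eef_pos: [502.3, -348.7, 28.2]
force: [-2.4, 0.9, 6.1]
width: 21.6
gripper_force: 60.4
eef_pos: [502.5, -348.2, 156.1]
eef_pos: [503.1, -46.5, 195.9]
[   6   17   44   60 2048] [ 409.85 -368.9    24.  ]
[  11   89   47   61 2190] [ 501.87 -339.31   24.  ]
[ 448  227   43   51 1520] [542.43 298.61  24.  ]
eef_pos: [544.0, 261.4, 195.6]
```

```bash

python3 -m creep '[{"dx":-0.01,"dy":0.06,"dz":-0.05,"rx":0,"ry":0,"rz":0,"grip":-0.2},{"dx":-0.01,"dy":0.06,"dz":-0.1,"rx":0,"ry":0,"rz":0,"grip":-0.2},{"dx":-0.01,"dy":0.06,"dz":-0.1,"rx":0,"ry":0,"rz":0,"grip":-0.2},{"dx":-0.01,"dy":0.06,"dz":-0.1,"rx":0,"ry":0,"rz":0,"grip":-0.2},{"dx":-0.01,"dy":0.06,"dz":-0.1,"rx":0,"ry":0,"rz":0,"grip":-0.2}]' | grep pos
python3 -c "
from h import *
im,c=shot('wrist','p4');print(ctrl.read_state()['eef_pos'])
q=proj('wrist',(540.5,294.5,58),c);print(q);x0,y0=q.astype(int)-[60,55]
G=cv2.resize(im[...,0][y0:y0+110,x0:x0+120],None,fx=4,fy=4,interpolation=cv2.INTER_CUBIC)
h=cv2.HoughCircles(cv2.GaussianBlur(G,(5,5),0),cv2.HOUGH_GRADIENT,1,10,param1=60,param2=12,minRadius=50,maxRadius=62)
for q in h[0][:5]:
    uv=(x0+q[0]/4,y0+q[1]/4);print(q,uv,atz('wrist',uv,58,c))
"
```

```text
eef_pos: [539.7, 284.8, 156.6]
[539.47 284.92 156.59]
[263.46 193.23]
[244.5 219.5  51.4] (np.float64(264.125), np.float64(192.875)) [540.05 294.97  58.  ]
[244.5 229.5  61.4] (np.float64(264.125), np.float64(195.375)) [542.24 295.54  58.  ]
[239.5 196.5  56.9] (np.float64(262.875), np.float64(187.125)) [535.33 292.64  58.  ]
[235.5 224.5  60.3] (np.float64(261.875), np.float64(194.125)) [541.61 293.38  58.  ]
[189.5 142.5  52.6] (np.float64(250.375), np.float64(173.625)) [526.4  279.48  58.  ]
```

```bash

python3 -m creep '[{"dx":0.002,"dy":0.024,"dz":-0.13,"rx":0,"ry":0,"rz":0,"grip":-0.2},{"dx":0.002,"dy":0.024,"dz":-0.2,"rx":0,"ry":0,"rz":0,"grip":-0.2},{"dx":0.002,"dy":0.024,"dz":-0.25,"rx":0,"ry":0,"rz":0,"grip":-0.2},{"dx":0.002,"dy":0.024,"dz":-0.292,"rx":0,"ry":0,"rz":0,"grip":-0.2},{"dx":0.002,"dy":0.024,"dz":-0.292,"rx":0,"ry":0,"rz":0,"grip":-0.2}]' | grep -E 'pos|force'
python3 -m creep '[{"dx":0,"dy":0,"dz":0,"rx":0,"ry":0,"rz":0,"grip":0.5},{"dx":0,"dy":0,"dz":0,"rx":0,"ry":0,"rz":0,"grip":1},{"dx":0,"dy":0,"dz":0,"rx":0,"ry":0,"rz":0,"grip":1},{"dx":0,"dy":0,"dz":0,"rx":0,"ry":0,"rz":0,"grip":1},{"dx":0,"dy":0,"dz":0,"rx":0,"ry":0,"rz":0,"grip":1}]'| grep -E 'pos|force|width'
python3 -m creep '[{"dx":0,"dy":0,"dz":0.05,"rx":0,"ry":0,"rz":0,"grip":1},{"dx":0,"dy":0,"dz":0.15,"rx":0,"ry":0,"rz":0,"grip":1},{"dx":0,"dy":0,"dz":0.28,"rx":0,"ry":0,"rz":0,"grip":1},{"dx":-0.02,"dy":-0.1,"dz":0.35,"rx":0,"ry":0,"rz":0,"grip":1},{"dx":-0.04,"dy":-0.22,"dz":0.37,"rx":0,"ry":0,"rz":0,"grip":1}]'| grep -E 'pos|width'
python3 -m creep '[{"dx":-0.04,"dy":-0.15,"dz":0,"rx":0,"ry":0,"rz":0,"grip":1},{"dx":-0.08,"dy":-0.3,"dz":0,"rx":0,"ry":0,"rz":0,"grip":1},{"dx":-0.12,"dy":-0.44,"dz":0,"rx":0,"ry":0,"rz":0,"grip":1},{"dx":-0.133,"dy":-0.51,"dz":0,"rx":0,"ry":0,"rz":0,"grip":1},{"dx":-0.133,"dy":-0.51,"dz":0,"rx":0,"ry":0,"rz":0,"grip":1}]'| grep -E 'pos|width'
```

```text
eef_pos: [539.0, 294.5, 38.1]
force: [0.2, 0.5, 1.2]
gripper_force: 0.0
eef_pos: [540.4, 295.0, 40.2]
force: [-0.8, -0.8, 6.6]
width: 21.8
gripper_force: 58.7
eef_pos: [524.3, 207.9, 190.2]
width: 21.9
eef_pos: [469.6, 0.3, 187.8]
width: 21.5
```

```bash

python3 -m creep '[{"dx":0.001,"dy":0.008,"dz":-0.1,"rx":0,"ry":0,"rz":0,"grip":1},{"dx":0.001,"dy":0.008,"dz":-0.15,"rx":0,"ry":0,"rz":0,"grip":1},{"dx":0.001,"dy":0.008,"dz":-0.2,"rx":0,"ry":0,"rz":0,"grip":1},{"dx":0.001,"dy":0.008,"dz":-0.225,"rx":0,"ry":0,"rz":0,"grip":1},{"dx":0.001,"dy":0.008,"dz":-0.225,"rx":0,"ry":0,"rz":0,"grip":1}]' | grep -E 'pos|width'
python3 -m creep '[{"dx":0,"dy":-0.002,"dz":-0.02,"rx":0,"ry":0,"rz":0,"grip":1},{"dx":0,"dy":-0.002,"dz":-0.04,"rx":0,"ry":0,"rz":0,"grip":1},{"dx":0,"dy":-0.002,"dz":-0.055,"rx":0,"ry":0,"rz":0,"grip":1},{"dx":0,"dy":-0.002,"dz":-0.069,"rx":0,"ry":0,"rz":0,"grip":1},{"dx":0,"dy":-0.002,"dz":-0.069,"rx":0,"ry":0,"rz":0,"grip":1}]'
```

```text
eef_pos: [470.6, 7.0, 96.8]
width: 21.6
clock: 65.2
eef_pos: [472.4, 3.4, 69.2]
tool_rot: [-3.139, 0.002, -2.896]
force: [3.1, -5.9, -3.8]
width: 21.7
gripper_force: 59.1
```

```bash

python3 -m creep '[{"dx":0,"dy":0,"dz":0,"rx":0,"ry":0,"rz":0,"grip":0},{"dx":0,"dy":0,"dz":0,"rx":0,"ry":0,"rz":0,"grip":-0.1},{"dx":0,"dy":0,"dz":0.04,"rx":0,"ry":0,"rz":0,"grip":-0.1},{"dx":0,"dy":0,"dz":0.14,"rx":0,"ry":0,"rz":0,"grip":-0.1},{"dx":0,"dy":0,"dz":0.27,"rx":0,"ry":0,"rz":0,"grip":-0.1}]'| grep -E 'pos|width'
python3 -m creep '[{"dx":0.15,"dy":0.03,"dz":0,"rx":0,"ry":0,"rz":0,"grip":0},{"dx":0.3,"dy":0.06,"dz":0,"rx":0,"ry":0,"rz":0,"grip":0},{"dx":0.405,"dy":0.103,"dz":0,"rx":0,"ry":0,"rz":0,"grip":0},{"dx":0.405,"dy":0.103,"dz":-0.1,"rx":0,"ry":0,"rz":0,"grip":0},{"dx":0.405,"dy":0.103,"dz":-0.12,"rx":0,"ry":0,"rz":0,"grip":0}]'| grep -E 'pos|width'
python3 -c "
from h import *
a=shot('side','d25')[0]
s=ctrl.read_state();print(s['eef_pos'])
m=cv2.inRange(cv2.cvtColor(a,cv2.COLOR_BGR2HSV),(100,120,30),(120,255,255))
k,l,st,ce=cv2.connectedComponentsWithStats(m)
print([(st[j].tolist(),ce[j].round(1).tolist()) for j in range(1,k) if 200<ce[j][0]<260 and 140<ce[j][1]<200])
"
```

```text
eef_pos: [469.5, 5.8, 177.6]
width: 47.1
eef_pos: [630.0, 46.9, 126.4]
width: 42.8
[630.2   46.52 126.68]
[([247, 169, 21, 16, 267], [257.2, 176.6])]
```

```bash

python3 -m creep '[{"dx":0.003,"dy":-0.002,"dz":-0.06,"rx":0,"ry":0,"rz":0,"grip":0},{"dx":0.003,"dy":-0.002,"dz":-0.118,"rx":0,"ry":0,"rz":0,"grip":0},{"dx":0.003,"dy":-0.002,"dz":-0.118,"rx":0,"ry":0,"rz":0,"grip":0.3},{"dx":0.003,"dy":-0.002,"dz":-0.118,"rx":0,"ry":0,"rz":0,"grip":1},{"dx":0.003,"dy":-0.002,"dz":-0.118,"rx":0,"ry":0,"rz":0,"grip":1}]'| grep -E 'pos|width'
python3 -m creep '[{"dx":0,"dy":0,"dz":0,"rx":0,"ry":0,"rz":0,"grip":1},{"dx":-0.02,"dy":-0.005,"dz":0,"rx":0,"ry":0,"rz":0,"grip":1},{"dx":-0.05,"dy":-0.0126,"dz":0,"rx":0,"ry":0,"rz":0,"grip":1},{"dx":-0.08,"dy":-0.02,"dz":0,"rx":0,"ry":0,"rz":0,"grip":1},{"dx":-0.09,"dy":-0.0225,"dz":0,"rx":0,"ry":0,"rz":0,"grip":1}]'| grep -E 'pos|force'
python3 -m creep '[{"dx":0,"dy":0,"dz":0,"rx":0,"ry":0,"rz":0,"grip":1},{"dx":0,"dy":0,"dz":0,"rx":0,"ry":0,"rz":0,"grip":1},{"dx":0,"dy":0,"dz":0,"rx":0,"ry":0,"rz":0,"grip":0.3},{"dx":0,"dy":0,"dz":0,"rx":0,"ry":0,"rz":0,"grip":0},{"dx":0,"dy":0,"dz":0.08,"rx":0,"ry":0,"rz":0,"grip":0}]'| grep -E 'pos|force'
python3 -m creep '[{"dx":-0.05,"dy":-0.1,"dz":0.08,"rx":0,"ry":0,"rz":0,"grip":0},{"dx":-0.119,"dy":-0.246,"dz":0.08,"rx":0,"ry":0,"rz":0,"grip":0},{"dx":-0.119,"dy":-0.246,"dz":0.08,"rx":0,"ry":0,"rz":0,"grip":0},{"dx":-0.119,"dy":-0.246,"dz":0.08,"rx":0,"ry":0,"rz":0,"grip":0},{"dx":-0.119,"dy":-0.246,"dz":0.08,"rx":0,"ry":0,"rz":0,"grip":0}]'| grep -E 'pos|force'
python3 obs.py i1
```

```text
eef_pos: [634.6, 43.6, 83.6]
width: 12.4
eef_pos: [600.6, 35.0, 83.7]
force: [9.7, -4.2, -2.7]
gripper_force: 58.9
eef_pos: [595.6, 37.7, 112.5]
force: [-0.4, -0.3, 0.3]
gripper_force: 0.0
eef_pos: [550.8, -59.5, 146.0]
force: [0.0, -0.1, -1.2]
gripper_force: 0.0
tcpang 71.79350107647255
i1 reading 2.513338991832762 hub [547.18  22.24] npx 62 knob [ 570.37 -102.74] ang 344.23585890786296 cap [503.73  11.67] tcp [550.71 -59.61 145.89] 69.05
```

```bash

python3 -m creep '[{"dx":0.025,"dy":-0.06,"dz":-0.02,"rx":0,"ry":0,"rz":0,"grip":0},{"dx":0.05,"dy":-0.1085,"dz":-0.05,"rx":0,"ry":0,"rz":0,"grip":0},{"dx":0.05,"dy":-0.1085,"dz":-0.1,"rx":0,"ry":0,"rz":0,"grip":0},{"dx":0.05,"dy":-0.1085,"dz":-0.166,"rx":0,"ry":0,"rz":0,"grip":0},{"dx":0.05,"dy":-0.1085,"dz":-0.166,"rx":0,"ry":0,"rz":0,"grip":0.4}]'|grep pos
python3 -m creep '[{"dx":0,"dy":0,"dz":0,"rx":0,"ry":0,"rz":0,"grip":1},{"dx":0,"dy":0,"dz":0,"rx":0,"ry":0,"rz":0,"grip":1},{"dx":0,"dy":0,"dz":0,"rx":0,"ry":0,"rz":0,"grip":1},{"dx":0,"dy":0,"dz":0,"rx":0,"ry":0,"rz":0,"grip":1},{"dx":0,"dy":0,"dz":0,"rx":0,"ry":0,"rz":0,"grip":1}]'|grep -E 'pos|width'
python3 obs.py i2
python3 -m creep '[{"dx":0.002,"dy":0.012,"dz":0,"rx":0,"ry":0,"rz":0,"grip":1},{"dx":0.003,"dy":0.023,"dz":0,"rx":0,"ry":0,"rz":0,"grip":1},{"dx":0.002,"dy":0.035,"dz":0,"rx":0,"ry":0,"rz":0,"grip":1},{"dx":0,"dy":0.047,"dz":0,"rx":0,"ry":0,"rz":0,"grip":1},{"dx":-0.004,"dy":0.058,"dz":0,"rx":0,"ry":0,"rz":0,"grip":1}]'|grep -E 'width'
python3 obs.py i3
```

```text
eef_pos: [568.7, -104.6, 77.3]
eef_pos: [570.0, -104.9, 79.6]
width: 12.9
tcpang 340.3216930055625
i2 reading 2.4555070851942227 hub [547.5   22.02] npx 72 knob [539.22  -3.14] ang 90.11565832264158 cap [503.79  11.93] tcp [ 569.99 -104.94   79.61] 70.35
width: 12.9
tcpang 25.171308879421684
i3 reading 3.4004853140413203 hub [546.37  21.81] npx 97 knob [540.34  -1.08] ang 89.41979696756651 cap [503.74  11.81] tcp [568.38 -80.38  79.65] 71.025
```

```bash

python3 -m creep '[{"dx":-0.006,"dy":0.01,"dz":0,"rx":0,"ry":0,"rz":0,"grip":1},{"dx":-0.013,"dy":0.02,"dz":0,"rx":0,"ry":0,"rz":0,"grip":1},{"dx":-0.021,"dy":0.028,"dz":0,"rx":0,"ry":0,"rz":0,"grip":1},{"dx":-0.031,"dy":0.035,"dz":0,"rx":0,"ry":0,"rz":0,"grip":1},{"dx":-0.041,"dy":0.041,"dz":0,"rx":0,"ry":0,"rz":0,"grip":1}]'|grep -E 'width'
python3 obs.py i4
python3 -m creep '[{"dx":-0.003,"dy":0.001,"dz":0,"rx":0,"ry":0,"rz":0,"grip":1},{"dx":-0.006,"dy":0.002,"dz":0,"rx":0,"ry":0,"rz":0,"grip":1},{"dx":-0.008,"dy":0.003,"dz":0,"rx":0,"ry":0,"rz":0,"grip":1},{"dx":-0.011,"dy":0.004,"dz":0,"rx":0,"ry":0,"rz":0,"grip":1},{"dx":-0.014,"dy":0.005,"dz":0,"rx":0,"ry":0,"rz":0,"grip":1}]'|grep -E 'width'
python3 obs.py i5
```

```text
width: 12.7
tcpang 68.32704295811808
i4 reading 4.112717200068918 hub [546.59  22.19] npx 100 knob [536.81  -0.31] ang 91.58291527871913 cap [503.74  11.8 ] tcp [551.35 -63.93  79.69] 71.7
width: 13.0
tcpang 77.14713731487615
i5 reading 4.22376222900356 hub [546.76  22.22] npx 96 knob [535.16   0.06] ang 92.58376787495588 cap [503.73  11.72] tcp [546.63 -62.3   79.72] 72.375
```

```bash
python3 fitn.py 341 2.455 25.2 3.4 68.3 4.113 77.1 4.224; python3 fitn.py 25.2 3.4 68.3 4.113 77.1 4.224;python3 arc.py 77 125
```

```text
mean 2.6946308838100643 peak deg 83.29565624588164 [-0.07980359  0.08738493  0.03054905 -0.03813039]
mean 2.7373410096385706 peak deg 89.21463077631248 [-0.00544656  0.02551103 -0.02006447]
77.0 125.0 [[-0.014, 0.002], [-0.028, 0.002], [-0.042, -0.001], [-0.056, -0.006], [-0.068, -0.013]]
```

Bracket it: turn to ~125°, release, look.

```bash

python3 -m creep '[{"dx":-0.014,"dy":0.002,"dz":0,"rx":0,"ry":0,"rz":0,"grip":1},{"dx":-0.028,"dy":0.002,"dz":0,"rx":0,"ry":0,"rz":0,"grip":1},{"dx":-0.042,"dy":-0.001,"dz":0,"rx":0,"ry":0,"rz":0,"grip":1},{"dx":-0.056,"dy":-0.006,"dz":0,"rx":0,"ry":0,"rz":0,"grip":1},{"dx":-0.068,"dy":-0.013,"dz":0,"rx":0,"ry":0,"rz":0,"grip":1}]'|grep -E 'width'
python3 -m creep '[{"dx":0,"dy":0,"dz":0,"rx":0,"ry":0,"rz":0,"grip":1},{"dx":0,"dy":0,"dz":0,"rx":0,"ry":0,"rz":0,"grip":0},{"dx":0,"dy":0,"dz":0,"rx":0,"ry":0,"rz":0,"grip":0},{"dx":0,"dy":0,"dz":0.08,"rx":0,"ry":0,"rz":0,"grip":0},{"dx":0.03,"dy":0,"dz":0.17,"rx":0,"ry":0,"rz":0,"grip":0}]'|grep -E 'pos'
python3 -m creep '[{"dx":0.05,"dy":0,"dz":0,"rx":0,"ry":0,"rz":0,"grip":0},{"dx":0.05,"dy":0,"dz":0,"rx":0,"ry":0,"rz":0,"grip":0},{"dx":0.05,"dy":0,"dz":0,"rx":0,"ry":0,"rz":0,"grip":0},{"dx":0.05,"dy":0,"dz":0,"rx":0,"ry":0,"rz":0,"grip":0},{"dx":0.05,"dy":0,"dz":0,"rx":0,"ry":0,"rz":0,"grip":0}]'|grep -E 'pos'
python3 obs.py i6
```

```text
width: 12.8
eef_pos: [530.7, -69.6, 148.4]
eef_pos: [550.8, -68.7, 147.3]
tcpang 65.46804260219372
i6 reading 3.9425152495619136 hub [546.74  22.33] npx 63 knob [515.93 -66.8 ] ang 130.78911131835522 cap [503.89  11.56] tcp [550.96 -68.68 147.41] 74.3
```

```bash

python3 -m creep '[{"dx":-0.088,"dy":0.005,"dz":-0.02,"rx":0,"ry":0,"rz":0,"grip":0},{"dx":-0.088,"dy":0.005,"dz":-0.06,"rx":0,"ry":0,"rz":0,"grip":0},{"dx":-0.088,"dy":0.005,"dz":-0.12,"rx":0,"ry":0,"rz":0,"grip":0},{"dx":-0.088,"dy":0.005,"dz":-0.17,"rx":0,"ry":0,"rz":0,"grip":0},{"dx":-0.088,"dy":0.005,"dz":-0.17,"rx":0,"ry":0,"rz":0,"grip":0.4}]'|grep pos
python3 -m creep '[{"dx":0,"dy":0,"dz":0,"rx":0,"ry":0,"rz":0,"grip":1},{"dx":0,"dy":0,"dz":0,"rx":0,"ry":0,"rz":0,"grip":1},{"dx":0,"dy":0,"dz":0,"rx":0,"ry":0,"rz":0,"grip":1},{"dx":0,"dy":0,"dz":0,"rx":0,"ry":0,"rz":0,"grip":1},{"dx":0,"dy":0,"dz":0,"rx":0,"ry":0,"rz":0,"grip":1}]'|grep -E 'pos|width'
python3 -m creep '[{"dx":0.0095,"dy":0.007,"dz":0,"rx":0,"ry":0,"rz":0,"grip":1},{"dx":0.02,"dy":0.013,"dz":0,"rx":0,"ry":0,"rz":0,"grip":1},{"dx":0.031,"dy":0.017,"dz":0,"rx":0,"ry":0,"rz":0,"grip":1},{"dx":0.042,"dy":0.02,"dz":0,"rx":0,"ry":0,"rz":0,"grip":1},{"dx":0.054,"dy":0.021,"dz":0,"rx":0,"ry":0,"rz":0,"grip":1}]'|grep -E 'width'
python3 -m creep '[{"dx":0,"dy":0,"dz":0,"rx":0,"ry":0,"rz":0,"grip":1},{"dx":0,"dy":0,"dz":0,"rx":0,"ry":0,"rz":0,"grip":0},{"dx":0,"dy":0,"dz":0,"rx":0,"ry":0,"rz":0,"grip":0},{"dx":0,"dy":0,"dz":0.08,"rx":0,"ry":0,"rz":0,"grip":0},{"dx":0.02,"dy":-0.01,"dz":0.17,"rx":0,"ry":0,"rz":0,"grip":1}]'|grep -E 'pos'
python3 -m creep '[{"dx":0.02,"dy":0,"dz":0,"rx":0,"ry":0,"rz":0,"grip":1},{"dx":0.02,"dy":0,"dz":0,"rx":0,"ry":0,"rz":0,"grip":1},{"dx":0.02,"dy":0,"dz":0,"rx":0,"ry":0,"rz":0,"grip":1},{"dx":0.02,"dy":0,"dz":0,"rx":0,"ry":0,"rz":0,"grip":1},{"dx":0.02,"dy":0,"dz":0,"rx":0,"ry":0,"rz":0,"grip":1}]'|grep -E 'pos'
python3 obs.py i7
```

```text
eef_pos: [514.9, -66.5, 78.5]
eef_pos: [516.7, -67.0, 79.9]
width: 12.7
width: 12.7
eef_pos: [544.7, -60.5, 147.9]
eef_pos: [553.3, -62.1, 147.1]
tcpang 66.1604292907715
i7 reading 4.2187708750944335 hub [546.92  22.06] npx 66 knob [538.13 -59.12] ang 92.08693824219057 cap [503.81  11.58] tcp [553.47 -62.15 147.27] 77.475
```

```bash

python3 -m creep '[{"dx":-0.06,"dy":0.09,"dz":0,"rx":0,"ry":0,"rz":0,"grip":1},{"dx":-0.124,"dy":0.184,"dz":0,"rx":0,"ry":0,"rz":0,"grip":1},{"dx":-0.124,"dy":0.184,"dz":0,"rx":0,"ry":0,"rz":0,"grip":1},{"dx":-0.124,"dy":0.184,"dz":-0.03,"rx":0,"ry":0,"rz":0,"grip":1},{"dx":-0.124,"dy":0.184,"dz":-0.05,"rx":0,"ry":0,"rz":0,"grip":1}]'|grep -E pos
python3 -m creep '[{"dx":0,"dy":0.002,"dz":-0.02,"rx":0,"ry":0,"rz":0,"grip":1},{"dx":0,"dy":0.002,"dz":-0.04,"rx":0,"ry":0,"rz":0,"grip":1},{"dx":0,"dy":0.002,"dz":-0.06,"rx":0,"ry":0,"rz":0,"grip":1},{"dx":0,"dy":0.002,"dz":-0.06,"rx":0,"ry":0,"rz":0,"grip":1},{"dx":0,"dy":0.002,"dz":-0.06,"rx":0,"ry":0,"rz":0,"grip":1}]'
```

```text
eef_pos: [504.4, 10.1, 126.6]
clock: 78.72
eef_pos: [504.4, 11.8, 103.7]
tool_rot: [-3.141, 0.0, -2.894]
force: [-0.1, -0.6, 5.7]
width: -0.2
gripper_force: 2.5
```

```bash

python3 -m creep '[{"dx":0,"dy":0,"dz":-0.004,"rx":0,"ry":0,"rz":0,"grip":1},{"dx":0,"dy":0,"dz":-0.006,"rx":0,"ry":0,"rz":0,"grip":1},{"dx":0,"dy":0,"dz":-0.006,"rx":0,"ry":0,"rz":0,"grip":1},{"dx":0,"dy":0,"dz":-0.006,"rx":0,"ry":0,"rz":0,"grip":1},{"dx":0,"dy":0,"dz":-0.006,"rx":0,"ry":0,"rz":0,"grip":1}]'|grep -E 'pos|force'
python3 -m creep '[{"dx":0,"dy":0,"dz":0.05,"rx":0,"ry":0,"rz":0,"grip":1},{"dx":0,"dy":0,"dz":0.1,"rx":0,"ry":0,"rz":0,"grip":0},{"dx":0.1,"dy":0.03,"dz":0.1,"rx":0,"ry":0,"rz":0,"grip":0},{"dx":0.234,"dy":0.064,"dz":0.08,"rx":0,"ry":0,"rz":0,"grip":0},{"dx":0.234,"dy":0.064,"dz":0.06,"rx":0,"ry":0,"rz":0,"grip":0}]'|grep -E 'pos'
python3 -m creep '[{"dx":0,"dy":0,"dz":-0.05,"rx":0,"ry":0,"rz":0,"grip":0},{"dx":0,"dy":0,"dz":-0.11,"rx":0,"ry":0,"rz":0,"grip":0},{"dx":0,"dy":0,"dz":-0.11,"rx":0,"ry":0,"rz":0,"grip":0.4},{"dx":0,"dy":0,"dz":-0.11,"rx":0,"ry":0,"rz":0,"grip":1},{"dx":0,"dy":0,"dz":-0.11,"rx":0,"ry":0,"rz":0,"grip":1}]'|grep -E 'pos|width'
python3 -m creep '[{"dx":0,"dy":0,"dz":0,"rx":0,"ry":0,"rz":0,"grip":1},{"dx":0.02,"dy":0.005,"dz":0,"rx":0,"ry":0,"rz":0,"grip":1},{"dx":0.05,"dy":0.0126,"dz":0,"rx":0,"ry":0,"rz":0,"grip":1},{"dx":0.08,"dy":0.02,"dz":0,"rx":0,"ry":0,"rz":0,"grip":1},{"dx":0.09,"dy":0.0225,"dz":0,"rx":0,"ry":0,"rz":0,"grip":1}]'|grep -E 'pos|force'
python3 -m creep '[{"dx":0,"dy":0,"dz":0,"rx":0,"ry":0,"rz":0,"grip":1},{"dx":0,"dy":0,"dz":0,"rx":0,"ry":0,"rz":0,"grip":1},{"dx":0,"dy":0,"dz":0,"rx":0,"ry":0,"rz":0,"grip":0.3},{"dx":0,"dy":0,"dz":0,"rx":0,"ry":0,"rz":0,"grip":0},{"dx":0,"dy":0,"dz":0.06,"rx":0,"ry":0,"rz":0,"grip":0}]'|grep -E 'pos'
python3 -m creep '[{"dx":0,"dy":0,"dz":0.12,"rx":0,"ry":0,"rz":0,"grip":-0.1},{"dx":-0.15,"dy":-0.04,"dz":0.12,"rx":0,"ry":0,"rz":0,"grip":-0.1},{"dx":-0.3,"dy":-0.08,"dz":0.12,"rx":0,"ry":0,"rz":0,"grip":-0.1},{"dx":-0.404,"dy":-0.106,"dz":0.1,"rx":0,"ry":0,"rz":0,"grip":-0.1},{"dx":-0.404,"dy":-0.106,"dz":0.08,"rx":0,"ry":0,"rz":0,"grip":-0.1}]'|grep -E 'pos'
python3 obs.py j1
```

```text
eef_pos: [505.1, 12.0, 102.8]
force: [-2.2, -1.4, 17.6]
gripper_force: 8.7
eef_pos: [602.1, 39.6, 124.9]
eef_pos: [597.2, 34.2, 80.8]
width: 12.3
eef_pos: [630.3, 42.6, 80.7]
force: [-9.7, -7.6, 2.7]
gripper_force: 59.7
eef_pos: [633.0, 47.4, 104.7]
eef_pos: [469.4, 3.7, 138.0]
tcpang 124.45541695082625
j1 reading 4.949340754663645 hub [580.54  32.32] npx 20 knob [535.45 -60.87] ang 96.80666868798214 cap [537.48  20.39] tcp [471.82   4.49 137.23] 82.525
```

```bash

python3 -m creep '[{"dx":-0.002,"dy":0,"dz":-0.08,"rx":0,"ry":0,"rz":0,"grip":-0.1},{"dx":-0.002,"dy":0,"dz":-0.14,"rx":0,"ry":0,"rz":0,"grip":-0.1},{"dx":-0.002,"dy":0,"dz":-0.172,"rx":0,"ry":0,"rz":0,"grip":-0.1},{"dx":-0.002,"dy":0,"dz":-0.172,"rx":0,"ry":0,"rz":0,"grip":0.4},{"dx":-0.002,"dy":0,"dz":-0.172,"rx":0,"ry":0,"rz":0,"grip":1}]'|grep -E 'pos|width'
python3 -m creep '[{"dx":0,"dy":0,"dz":0,"rx":0,"ry":0,"rz":0,"grip":1},{"dx":0,"dy":0,"dz":0,"rx":0,"ry":0,"rz":0,"grip":1},{"dx":0,"dy":0,"dz":0.05,"rx":0,"ry":0,"rz":0,"grip":1},{"dx":0,"dy":0,"dz":0.16,"rx":0,"ry":0,"rz":0,"grip":1},{"dx":0,"dy":0,"dz":0.3,"rx":0,"ry":0,"rz":0,"grip":1}]'|grep -E 'pos|width'
python3 -m creep '[{"dx":-0.02,"dy":-0.15,"dz":0,"rx":0,"ry":0,"rz":0,"grip":1},{"dx":-0.05,"dy":-0.3,"dz":0,"rx":0,"ry":0,"rz":0,"grip":1},{"dx":-0.08,"dy":-0.42,"dz":0,"rx":0,"ry":0,"rz":0,"grip":1},{"dx":-0.08,"dy":-0.42,"dz":0,"rx":0,"ry":0,"rz":0,"grip":1},{"dx":-0.08,"dy":-0.42,"dz":0,"rx":0,"ry":0,"rz":0,"grip":1}]'|grep -E 'pos|width'
python3 trayfit.py t6
python3 -c "
from h import *
im,c=load('t6')
m=cv2.inRange(cv2.cvtColor(im,cv2.COLOR_BGR2HSV),(100,120,30),(120,255,255))
k,l,st,ce=cv2.connectedComponentsWithStats(m)
for j in range(1,k):
    if st[j,4]>200:print(st[j],atz('wrist',ce[j],24,c))"
```

```text
eef_pos: [472.7, 3.5, 69.2]
width: 21.9
eef_pos: [469.8, 5.5, 188.9]
width: 21.7
eef_pos: [439.3, -162.3, 188.3]
width: 21.5
ref t1 (array([ 439.16, -316.53,   32.46]), np.float64(1.0810977220535278))
t6 (array([ 439.8 , -317.38,   31.63]), np.float64(1.0399987697601318))
[  54   71   60   68 3177] [ 407.52 -370.73   24.  ]
[  66  153   60   65 3010] [ 499.17 -341.16   24.  ]
[  184   167   140   133 11184] [ 499.84 -146.22   24.  ]
```

```bash

python3 -m creep '[{"dx":0.04,"dy":-0.11,"dz":0,"rx":0,"ry":0,"rz":0,"grip":1},{"dx":0.079,"dy":-0.226,"dz":0,"rx":0,"ry":0,"rz":0,"grip":1},{"dx":0.079,"dy":-0.226,"dz":-0.06,"rx":0,"ry":0,"rz":0,"grip":1},{"dx":0.079,"dy":-0.226,"dz":-0.15,"rx":0,"ry":0,"rz":0,"grip":1},{"dx":0.079,"dy":-0.226,"dz":-0.25,"rx":0,"ry":0,"rz":0,"grip":1}]'|grep -E 'pos|width'
python3 -m creep '[{"dx":0,"dy":0,"dz":-0.05,"rx":0,"ry":0,"rz":0,"grip":1},{"dx":0,"dy":0,"dz":-0.09,"rx":0,"ry":0,"rz":0,"grip":1},{"dx":0,"dy":0,"dz":-0.09,"rx":0,"ry":0,"rz":0,"grip":1},{"dx":0,"dy":0,"dz":-0.09,"rx":0,"ry":0,"rz":0,"grip":1},{"dx":0,"dy":0,"dz":-0.09,"rx":0,"ry":0,"rz":0,"grip":1}]'|grep -E 'pos|width|force'
```

```text
eef_pos: [472.5, -252.0, 87.7]
width: 22.0
eef_pos: [471.7, -254.3, 53.4]
force: [-0.1, 0.7, -1.9]
width: 21.6
gripper_force: 59.8
```

```bash

python3 -m creep '[{"dx":0,"dy":0.004,"dz":-0.03,"rx":0,"ry":0,"rz":0,"grip":1},{"dx":0,"dy":0.004,"dz":-0.05,"rx":0,"ry":0,"rz":0,"grip":1},{"dx":0,"dy":0.004,"dz":-0.062,"rx":0,"ry":0,"rz":0,"grip":1},{"dx":0,"dy":0.004,"dz":-0.062,"rx":0,"ry":0,"rz":0,"grip":1},{"dx":0,"dy":0.004,"dz":-0.062,"rx":0,"ry":0,"rz":0,"grip":1}]'|grep -E 'pos|width|force'
python3 -m creep '[{"dx":0,"dy":0,"dz":0,"rx":0,"ry":0,"rz":0,"grip":0.3},{"dx":0,"dy":0,"dz":0,"rx":0,"ry":0,"rz":0,"grip":0},{"dx":0,"dy":0,"dz":0.06,"rx":0,"ry":0,"rz":0,"grip":0},{"dx":0,"dy":0,"dz":0.18,"rx":0,"ry":0,"rz":0,"grip":0},{"dx":0,"dy":0,"dz":0.32,"rx":0,"ry":0,"rz":0,"grip":0}]'|grep -E 'pos'
python3 -m creep '[{"dx":0.1,"dy":0.15,"dz":0.2,"rx":0,"ry":0,"rz":0,"grip":0},{"dx":0.1,"dy":0.3,"dz":0.3,"rx":0,"ry":0,"rz":0,"grip":0},{"dx":0.1,"dy":0.45,"dz":0.3,"rx":0,"ry":0,"rz":0,"grip":0},{"dx":0.1,"dy":0.5,"dz":0.3,"rx":0,"ry":0,"rz":0,"grip":0},{"dx":0.1,"dy":0.5,"dz":0.3,"rx":0,"ry":0,"rz":0,"grip":0}]'|grep -E 'pos'
python3 -c "
from h import *
im,c=shot('wrist','z1')
m=cv2.inRange(cv2.cvtColor(im,cv2.COLOR_BGR2HSV),(100,120,30),(120,255,255))
k,l,st,ce=cv2.connectedComponentsWithStats(m)
for j in range(1,k):
    if st[j,4]>200:print(st[j],atz('wrist',ce[j],24,c))
from trayfit import fit;print(fit('z1',[439,-317,32]))"
```

```text
eef_pos: [470.5, -252.4, 28.1]
force: [-2.3, -0.4, 6.9]
width: 22.1
gripper_force: 60.6
eef_pos: [470.5, -252.2, 156.2]
eef_pos: [512.1, -46.2, 277.0]
[  41   19   43   51 1670] [ 409.69 -370.42   24.  ]
[  96   67   54   56 2325] [ 471.28 -245.93   24.  ]
[  45   81   44   51 1781] [ 502.52 -340.53   24.  ]
[247 304  38  26 616] [776.5   43.06  24.  ]
(array([ 445.23, -314.43,   32.69]), np.float64(0.8513392853949752))
```

View pics/z1.png

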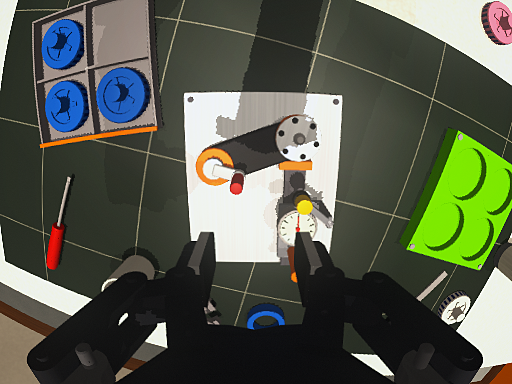

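The picture shows all three wheels flat in separate tray bays, at about (62,43), (67,105) and (122,94). The mould is empty and the indicator is slid back, with the marker cap at (304,206). The gripper is clear of everything.

```bash
python3 -c "
from cell import ctrl
print(ctrl.finish_job())"
```

```text
the job is handed in; nothing more can be done
None
```

I checked the three wheels present (front-left, back-left and back-right; front-right was empty), dotted each at its high spot, laid each in its own tray bay, slid the indicator back and handed the job in; no verdict came back.

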